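Clamp the intake duct to the airbox

TASK

Couple the loose aluminium intake duct to the airbox: take it from its wooden rest and lay it gently into the open clamp and the saddle, its flange square against the flange of the airbox stub. Then swing the upper half of the hinged clamp over both flanges and press it down onto them, and push its red lever fully home so that the clamp is latched. It is thin sheet metal: feel your way and never push hard (30 N is already too much), leave the other things on the bench where they are, and let go at the end.

Things in the scene. Friction and masses are not known exactly. Their poses are not given: they have to be found in the camera images.
- airbox: Sheet airbox 200 x 185 x 118 mm, red frame on top, on a grey board, fixed; top 130 mm above the bench, face at y = 62. Towards -y it carries a 50 mm tube stub, axis level, 100 mm high, in a stiff slip joint, ending in a 70 mm flange 5 mm thick whose rigid face lies anywhere from y = -18 to 18: find it by feel. Origin on the bench; z up, y along the tube axis towards the box, x level, away from the robot.
- axis (a point): Point on the stub's tube axis at y = 0 of airbox, the middle of where the stub flange's face may be (up to 18 mm either way along y; the poses do not tell). Axes as airbox. The hinged clamp hangs on that flange and stands with it: its lower half is fixed, its upper half and lever are ring and latch.
- saddle (a point): Tube axis above the wooden V saddle (90 degree V, 22 mm thick, fixed at y = -166 of airbox) that carries the plain end of the laid-in duct on the axis of the stub. Axes as airbox. The groove of the clamp's lower half carries the flange end: see duct_face.
- ring (a joint): Angle of the clamp's upper half, rad: 0.75 to 1 open at the start (limit 1.2), 0 shut (hard stop). Hinge pin along y, level with the tube axis, 60 mm from it on the robot's side; its free end rises towards the robot as it opens. Half band 21 mm wide, centred on the stub face; shut, its outer face is 39.5 mm from the axis. Stiff (0.5 N m), stays where left; rubber lined, seats with 8 to 15 N.
- latch (a joint): Angle of the red lever, rad: 0 home, about 1.1 open, stays where left. Pivot on the half's free end: when shut, 66 mm beyond and 16 mm above the tube axis. It then points away from the robot, 40 degrees below level when home, higher by this angle when open; 18 mm wide, 5 thick, 58 long. Its hook catches a sprung pin if the half is below 0.015; push down, up to 12 N near 0.25, till it snaps home.
- duct: The loose aluminium intake duct, 0.2 to 0.45 kg: straight tube 50 mm in diameter, 210 mm long, with a flange 70 mm across and 5 mm thick at its +y end, beside a yellow band. Origin on its axis, 90 mm from the flange's face, a good place to grip across; y along the axis towards the flange.
- duct_face (a point): Centre of the duct flange's face, on the axis; axes as duct. It goes into the V groove of the clamp's lower half, against the stub face: groove 8 mm wide at the mouth (29 mm from the axis), 5.6 mm at the bottom (35 mm), round the lowest 132 degrees; lowered within 2 mm of the stub face it is drawn in. At 12 mm or more above home it passes over the groove's lip, which ends 10.5 mm before the face.
- rest: Fixed wooden parts rest under the duct at the start: a 110 x 170 x 12 mm board with two V blocks (22 mm thick) 58 mm either side of its middle, holding the tube's axis level, 62 mm above the bench, along the rest's y. Origin on the bench under its middle.
- screwdriver: Loose screwdriver with a yellow handle, 200 mm, lying on the bench; leave it.
- wrench: Loose wrench, 190 mm; leave it.
- mallet: Loose hammer, 260 mm, wooden handle; leave it.
- spare_seal: Loose black rubber ring, 72 mm across, 6 mm thick; leave it.
- collar: Loose aluminium collar, 60 mm across, 24 mm high; leave it.
There are look-alikes about, which are no part of the job. There is more than one size of the duct; the job needs the larger.

How it is judged:
On the way, in this order (a step that is already met when the one before it is completed fails the run):
1. the duct lies home: its flange in the lower half against the stub, its tube in the saddle, let go (x of duct_face in the frame of airbox between -0.003 and 0.003 m and z of duct_face in the frame of airbox between 0.097 and 0.103 m and y of duct_face in the frame of airbox between -0.022 and 0.02 m and angle between the y axis of duct and the y axis of airbox, either way round below 0.035 rad and contact force between the fingers and duct below 0.5 N), for 0.2 s.
2. the upper half of the clamp is down over both flanges (value of joint ring below 0.03 rad), for 0.1 s.
3. the lever is home and the half drawn down (value of joint latch below 0.06 rad and value of joint ring below 0.015 rad), for 0.2 s.
At the end, for the whole second after the job is handed in: Duct in groove and saddle: flange face centred on the stub's axis within 3 mm, 22 mm short to 20 mm past y = 0 along it, axes within 0.035 rad; clamp shut (below 0.015 rad), lever home (below 0.06 rad); duct at rest, let go; each bystander within 30 mm of its start (all of step 1 and all of step 3 and linear speed of duct below 0.01 m/s and distance of each of screwdriver, wrench, mallet, spare_seal, collar from where it was at the start of the episode below 0.03 m); the robot touches nothing.
It fails at once if the fingers push the airbox or its clamp with 30 N or more (contact force between the fingers and airbox above 30 N).
It fails at once if the duct is pushed or dropped onto the airbox, clamp or saddle with 30 N or more (contact force between duct and airbox above 30 N).
It fails at once if a bystander is moved more than 30 mm (distance of any of screwdriver, wrench, mallet, spare_seal, collar from where it was at the start of the episode above 0.03 m).
It also fails if it takes over 64 s, if anything falls off the work surface, if the arm or the gripper's body presses on something with over 40 N, if the wrist force passes 120 N, or if a joint passes its speed limit or range.

ROBOT

A 6-joint arm with a two-finger parallel gripper is mounted at the origin on the work surface. World frame = base frame: x ahead of the robot, y to its left, z up, the work surface at z = 0. Lengths are in m, angles in rad, forces in N, time in s.
With the tool pointing down it reaches from about 0.375 to 0.9 m from the base axis. Payload 3.1 kg.
Tool frame: the origin (TCP) lies at the very end of the fingers, on their centre line; the grasp point (between the pads) lies 19 mm behind it; z points along the fingers, y is the direction in which the jaws open and shut (so a half turn about z gives the same grasp; the last joint's range is limited). The gripper opens to 85 mm and grips with 20 to 120 N. Pads are 22 mm wide; open, the fingers measure 114 mm over their backs; the gripper's body (76 mm by 85 mm) begins 54 mm behind the grasp point. The pads swing forward as they close: fully open they stand 13 mm farther back than shut.
Start: joints at [-1.417, 0.527, 1.433, -0, 1.181, -0.178], TCP at [0.204, -0.591, 0.231] pointing down, gripper open.
Joint ranges: [-3.08, 3.08], [-0.75, 2.2], [0.22, 2.44], [-1.43, 4.57], [0, 2.65], [-2.85, 2.85]. Speed limits (rad/s): [2.79, 2.79, 3.14, 3.14, 3.14, 3.14].

INTERFACE

Orientations are given as a unit quaternion [x, y, z, w].
In Python, from station import manip gives the robot as it stands.
- The arm moves only by the tool send_rows, never from a script. Its argument "motion" is a list of rows, each an object with "gripper": the finger opening in mm, from 0 to 85.4; "travel": the shift along the tool's x, y, z in mm, a list of three; "rotation": the turn, a rotation vector about the tool's x, y, z in degrees, a list of three. In form: [{"gripper": gripper, "travel": [x, y, z], "rotation": [ax, ay, az]}, ...]. A call has 1 to 12 rows; each row shifts and turns the commanded pose from where the row before left it, along the tool's axes as they then stand; what a row does not reach is not made up. A row lasts 1/12 s, in which the tool goes at most 41.7 mm and 7.16 degrees, less where a joint would pass 70% of its speed; a pose out of reach is approached as far as the arm can. A call is refused whole if a number of a shift passes 41.7 or a number of a turn 7.16, either way. A call with a gripper value outside its range is refused whole. The fingers move at their own pace and stop on an object; "newtons" is the grip in N (left out, the last holds). Time passes only in rows, so rows that do not move let the fingers close. It gives the time, the measured TCP pose, the force and the opening at its end, in the units of the state.
- manip.sense(): the state, without advancing time (a new reading comes with each control period).
- manip.snapshot(name): name is "side" or "top" or "wrist"; returns the picture (384x512x3 uint8, red, green, blue); there is no depth.
- manip.calibration(name): a dict with "fx", "fy", "cx", "cy" (pixels), "cam_to_world" (4x4, takes a point from camera to world coordinates). Camera axes: x right, y down, z forward; pixel columns grow to the right and rows downward; lengths in m; the calibration is good to about 2 mm. The wrist camera is an equidistant fisheye: a pixel r from the principal point sees the ray r / f radians off the axis. A picture is of the moment at which its call begins: read the wrist's pose just before it. calibration takes no time and is no camera call; for the wrist camera it gives the pose at the moment of the call.
- manip.sign_off(): hands the job in, once; it reports no verdict.
The state is a dict: "t": time; "q": joint angles; "qd": joint speeds; "tau": joint torques, N m; "tcp_pos": TCP position; "tool_rot": TCP orientation; "force": force on the tool from outside, world axes, zero at the start; "ft_torque": the same for the moment, N m; "finger_gap": opening from 0.0 (shut) to 1.0 (fully open).
Only numpy, scipy, OpenCV 4.12 (cv2) and the standard library are available. Lean on these libraries where they do the work, as an engineer would, in place of code of your own. Each camera call takes 0.05 s, during which the arm holds its last target. There are 200 camera calls.

## Working session

There is one attempt and no reset: what is moved stays moved. The work goes in short steps, Python scripts to look and compute and a tool call to move; the robot and the scene stay as the last step left them, time stands still between calls to the robot, and variables do not carry over. Pictures are saved under pics/ and viewed, about 8 in all and at most 12, crops included, and the job is handed in when it is done.

Besides the shell and the picture viewer there is one more tool, called after "Request:" as name(argument=value, ...), one argument or row to a line, values as JSON. send_rows: Moves the arm, as the interface text tells. Its arguments: {"type":"object","properties":{"motion":{"type":"array","items":{"type":"object","properties":{"gripper":{"type":"number"},"travel":{"type":"array","items":{"type":"number"}},"rotation":{"type":"array","items":{"type":"number"}}}}},"newtons":{"type":"number"}},"required":["motion"]}

```bash
ls; mkdir -p pics; python3 - <<'E'
from station import manip
import cv2,numpy as np
s=manip.sense();print({k:np.round(v,3) for k,v in s.items()})
for n in("side","top"):
    im=manip.snapshot(n);cv2.imwrite(f"pics/{n}0.png",cv2.resize(im[:,:,::-1],(800,600),interpolation=cv2.INTER_CUBIC))
    c=manip.calibration(n);print(n,c["fx"],c["fy"],c["cx"],c["cy"]);print(np.round(c["cam_to_world"],4))
E
```

```text
pics
{'t': np.float64(0.0), 'q': array([-1.417,  0.528,  1.434,  0.   ,  1.181, -0.178]), 'qd': array([ 0.   , -0.001,  0.   , -0.001,  0.   ,  0.001]), 'tau': array([-0.0000e+00, -4.4235e+01, -1.7803e+01, -0.0000e+00,  8.0000e-03,
        0.0000e+00]), 'tcp_pos': array([ 0.204, -0.59 ,  0.23 ]), 'tool_rot': array([ 0.986,  0.166,  0.   , -0.001]), 'force': array([ 0.021, -0.912,  0.518]), 'ft_torque': array([ 0.003,  0.015, -0.003]), 'finger_gap': np.float64(1.002)}
side 434.2013470924938 434.2013470924938 255.2980128198656 197.19332984392182
[[ 0.9606 -0.1745  0.2163  0.1741]
 [-0.2775 -0.6455  0.7116 -1.0535]
 [ 0.0155 -0.7436 -0.6685  1.1466]
 [ 0.      0.      0.      1.    ]]
top 401.25417192058563 401.25417192058563 249.0461015393235 192.6415244782422
[[-0.0035 -0.9971  0.076   0.4313]
 [-0.9999  0.0022 -0.0167  0.042 ]
 [ 0.0165 -0.076  -0.997   1.5509]
 [ 0.      0.      0.      1.    ]]
```

View pics/side0.png

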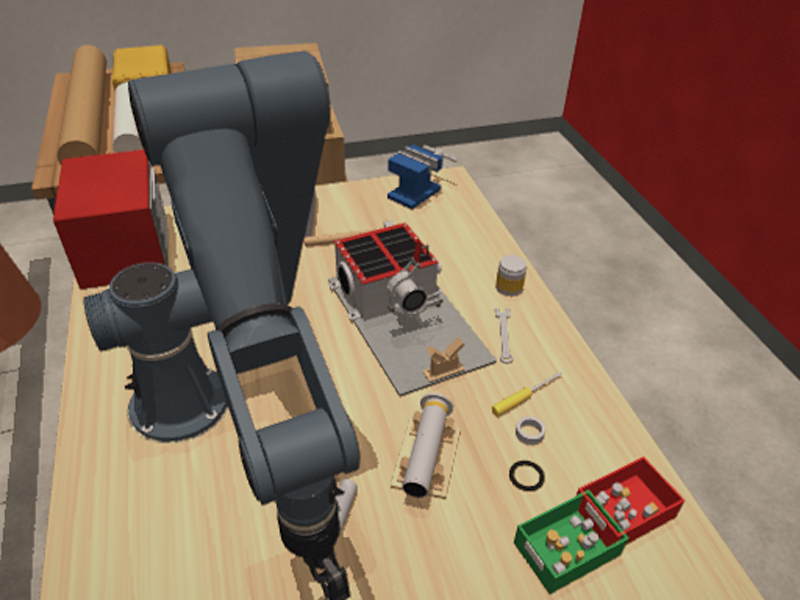

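View pics/top0.png

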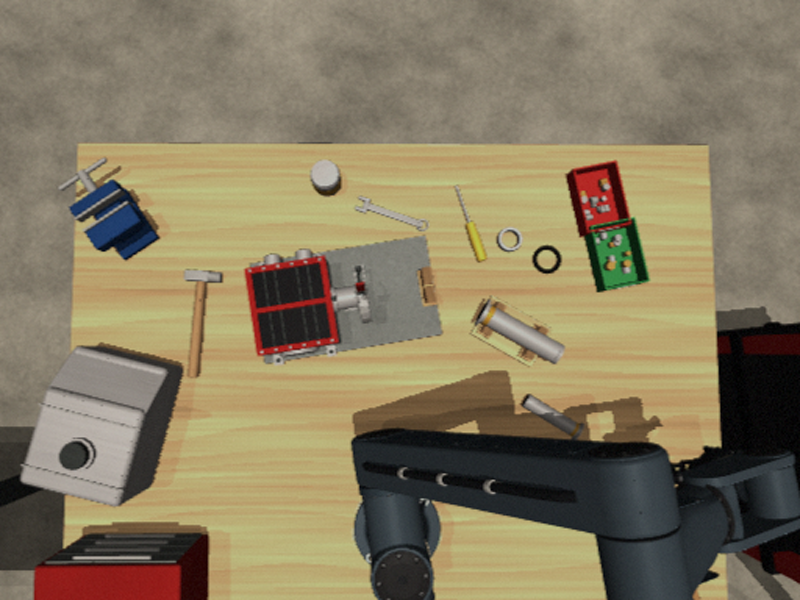

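```bash
cat > h.py <<'E'
from station import manip
import cv2,numpy as np
def ray(n,u,v,c=None):
    c=c or manip.calibration(n);T=c["cam_to_world"]
    x,y=(u-c["cx"])/c["fx"],(v-c["cy"])/c["fy"]
    if n=="wrist":
        r=np.hypot(x,y);k=np.sin(r)/max(r,1e-9);d=np.array([x*k,y*k,np.cos(r)])
    else: d=np.array([x,y,1.])
    return T[:3,3],T[:3,:3]@d
def at_z(n,u,v,z,c=None):
    o,d=ray(n,u,v,c);return o+d*(z-o[2])/d[2]
def proj(n,p,c=None):
    c=c or manip.calibration(n);q=np.linalg.inv(c["cam_to_world"])@np.append(p,1)
    x,y,z=q[:3]
    if n=="wrist":
        r=np.hypot(x,y);t=np.arctan2(r,z);return c["cx"]+c["fx"]*x/r*t,c["cy"]+c["fy"]*y/r*t
    return c["cx"]+c["fx"]*x/z,c["cy"]+c["fy"]*y/z
E
python3 - <<'E'
from h import *
t=manip.snapshot("top")[145:245,150:370,::-1];cv2.imwrite("pics/tc.png",cv2.resize(t,None,fx=3.6,fy=3.6,interpolation=cv2.INTER_CUBIC))
s=manip.snapshot("side")[135:325,205:325,::-1];cv2.imwrite("pics/sc.png",cv2.resize(s,None,fx=3.15,fy=3.15,interpolation=cv2.INTER_CUBIC))
E
```

```text
(no output)
```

View pics/tc.png

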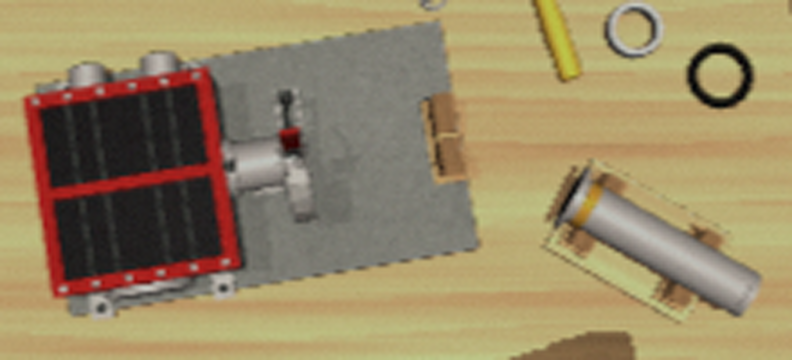

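View pics/sc.png

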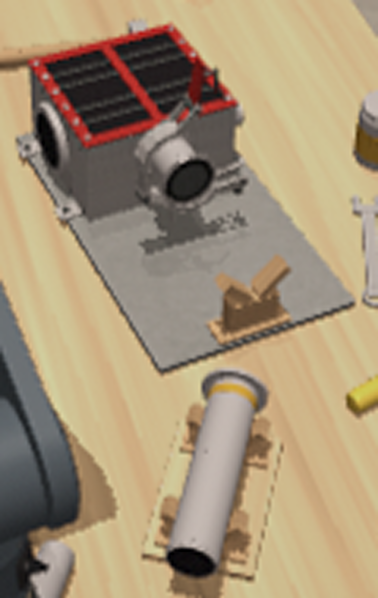

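```bash
python3 - <<'E'
from h import *
f=lambda p,z:at_z("top",150+p[0]/3.6-.36,145+p[1]/3.6-.36,z)
A=[f(p,.13) for p in [(25,98),(208,68),(242,265),(57,297)]]
for a in A: print(np.round(a,4))
c=sum(A)/4; e=(A[1]+A[2]-A[0]-A[3]);yb=-e/np.linalg.norm(e);xb=A[1]-A[2];print("sizes",np.linalg.norm(A[1]-A[2]),np.linalg.norm(A[1]-A[0]))
xb/=np.linalg.norm(xb);print("y ang",np.degrees(np.arctan2(yb[1],yb[0])),"x ang",np.degrees(np.arctan2(xb[1],xb[0])))
face=(A[1]+A[2])/2; O=face-.062*yb;O2=c-(.062+.0925)*yb;print("origin",O,O2)
R=[f(p,.012) for p in [(592,158),(730,238),(683,322),(545,243)]]
rc=sum(R)/4;d=R[0]+R[3]-R[1]-R[2];print("rest",rc,np.degrees(np.arctan2(d[1],d[0])),np.linalg.norm(R[0]-R[1]),np.linalg.norm(R[1]-R[2]))
for p in [(568,196),(747,293),(592,206)]: print("duct",f(p,.062))
for p in [(442,96+40),(425,100),(465,180)]: print("saddle",f(p,.08))
# board corners
for p in [(437,22),(478,246)]: print("board",f(p,.012))
# side-view check: saddle
E
```

```text
[0.6143 0.3464 0.13  ]
[0.644  0.1663 0.13  ]
[0.4491 0.1321 0.13  ]
[0.4185 0.3125 0.13  ]
sizes 0.19781769411708774 0.18259372907938937
y ang 99.49071261475105 x ang 9.939275982273823
origin [0.55677041 0.08803667 0.13      ] [0.55695179 0.08695167 0.13      ]
rest [ 0.47577999 -0.28227988  0.012     ] 59.76283529263061 0.17009140498810357 0.10339463990565877
duct [ 0.52015827 -0.20042889  0.062     ]
duct [ 0.41943605 -0.3841555   0.062     ]
duct [ 0.50973097 -0.22517743  0.062     ]
saddle [ 0.58096773 -0.0689968   0.08      ]
saddle [ 0.61811802 -0.05182714  0.08      ]
saddle [ 0.53572879 -0.09217707  0.08      ]
board [ 0.71140267 -0.06970785  0.012     ]
board [ 0.46999685 -0.11161269  0.012     ]
```

```bash
cat >> h.py <<'E'
from scipy.spatial.transform import Rotation as Rn
def toolR(yaw,pitch=0):  # tool x at world yaw, z down
    return Rn.from_euler("z",yaw,degrees=True)*Rn.from_euler("y",pitch,degrees=True)*Rn.from_euler("x",180,degrees=True)
def plan(p,R,n=12):
    s=manip.sense();P=s["tcp_pos"];q=Rn.from_quat(s["tool_rot"])
    rv=(q.inv()*R).as_rotvec(degrees=True)/n;step=(np.array(p)-P)/n
    for i in range(n):
        qi=q*Rn.from_rotvec(rv*i,degrees=True)
        print(np.round(qi.inv().apply(step)*1000,1).tolist(),np.round(rv,2).tolist())
def st():
    s=manip.sense();print("t",round(float(s["t"]),2),"tcp",np.round(s["tcp_pos"]*1000,1),"eul",np.round((Rn.from_quat(s["tool_rot"])*Rn.from_euler("x",180,degrees=True)).as_euler("zyx",degrees=True),2),"F",np.round(s["force"],1),"gap",round(float(s["finger_gap"])*85.4,1))
E
python3 -c "
from h import *
plan([.4765,-.28,.2],toolR(60.5),12)"
```

```text
[29.9, -17.0, 2.6] [-0.01, -0.0, -3.45]
[30.9, -15.2, 2.6] [-0.01, -0.0, -3.45]
[31.7, -13.3, 2.6] [-0.01, -0.0, -3.45]
[32.5, -11.4, 2.6] [-0.01, -0.0, -3.45]
[33.1, -9.4, 2.6] [-0.01, -0.0, -3.45]
[33.6, -7.4, 2.6] [-0.01, -0.0, -3.45]
[34.0, -5.3, 2.6] [-0.01, -0.0, -3.45]
[34.2, -3.3, 2.6] [-0.01, -0.0, -3.45]
[34.4, -1.2, 2.6] [-0.01, -0.0, -3.45]
[34.4, 0.9, 2.6] [-0.01, -0.0, -3.45]
[34.3, 2.9, 2.6] [-0.01, -0.0, -3.45]
[34.0, 5.0, 2.6] [-0.01, -0.0, -3.45]
```

Request:
send_rows(
  motion=[
    {"gripper": 85, "travel": [30, -17, 2.6], "rotation": [0, 0, -3.45]},
    {"gripper": 85, "travel": [31, -15, 2.6], "rotation": [0, 0, -3.45]},
    {"gripper": 85, "travel": [32, -13, 2.6], "rotation": [0, 0, -3.45]},
    {"gripper": 85, "travel": [32.5, -11.5, 2.6], "rotation": [0, 0, -3.45]},
    {"gripper": 85, "travel": [33, -9.5, 2.6], "rotation": [0, 0, -3.45]},
    {"gripper": 85, "travel": [33.5, -7.5, 2.6], "rotation": [0, 0, -3.45]},
    {"gripper": 85, "travel": [34, -5, 2.6], "rotation": [0, 0, -3.45]},
    {"gripper": 85, "travel": [34, -3, 2.6], "rotation": [0, 0, -3.45]},
    {"gripper": 85, "travel": [34.5, -1, 2.6], "rotation": [0, 0, -3.45]},
    {"gripper": 85, "travel": [34.5, 1, 2.6], "rotation": [0, 0, -3.45]},
    {"gripper": 85, "travel": [34, 3, 2.6], "rotation": [0, 0, -3.45]},
    {"gripper": 85, "travel": [34, 5, 2.6], "rotation": [0, 0, -3.45]},
  ],
)

```text
t: 1.2
tcp_pos: [0.4784, -0.2802, 0.2]
tool_rot: [0.863, 0.505, -0.0, -0.0]
force: [0.9, -0.2, -0.8]
finger_gap: 0.993
```

Request:
send_rows(
  motion=[
    {"gripper": 85, "travel": [0, 0, 0], "rotation": [0, 0, 0]},
    {"gripper": 85, "travel": [0, 0, 0], "rotation": [0, 0, 0]},
  ],
)

```text
t: 1.37
tcp_pos: [0.4783, -0.2799, 0.1998]
tool_rot: [0.863, 0.505, -0.0, -0.0]
force: [0.8, 1.0, 0.4]
finger_gap: 0.994
```

```bash
python3 -c "
from h import *
st()
c=manip.calibration('wrist');print(c);im=manip.snapshot('wrist');t=manip.snapshot('top')
cv2.imwrite('pics/w1.png',cv2.resize(im[:,:,::-1],(800,600),interpolation=cv2.INTER_CUBIC))
cv2.imwrite('pics/t1.png',t[:,:,::-1])
plan([.4765,-.28,.2],toolR(60.5),1)"
```

```text
t 1.37 tcp [ 478.3 -279.9  199.8] eul [6.067e+01 4.000e-02 2.000e-02] F [0.8 1.  0.4] gap 84.9
{'fx': 297.3186396354542, 'fy': 297.3186396354542, 'cx': 260.0690077113438, 'cy': 195.17123389801654, 'cam_to_world': array([[ 0.87197724, -0.4697773 , -0.1377134 ,  0.51275861],
       [-0.48954494, -0.83745402, -0.24293317, -0.21771876],
       [-0.00120415,  0.27924909, -0.96021794,  0.34291835],
       [ 0.        ,  0.        ,  0.        ,  1.        ]])}
[1.3, -1.6, 0.0] [-0.01, 0.03, -0.04]
```

View pics/w1.png

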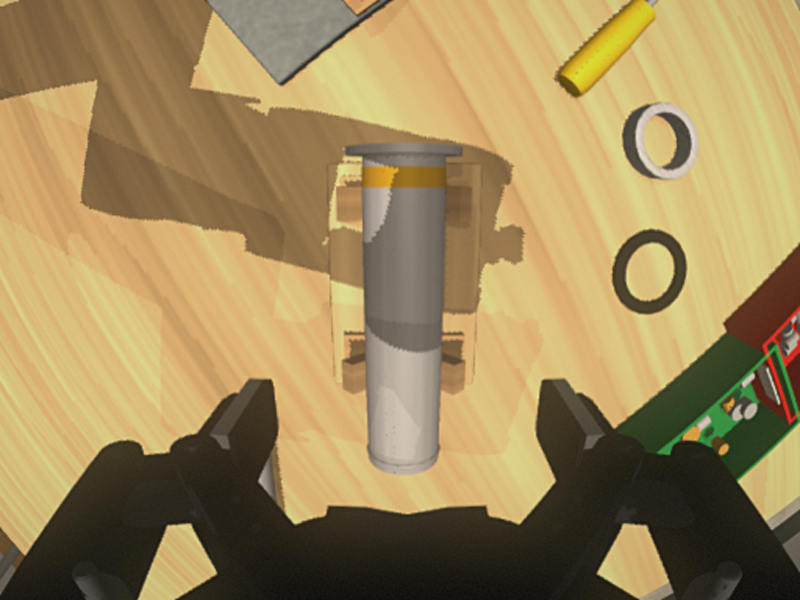

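```bash
python3 -c "
from h import *
g=lambda u,v,z:at_z('wrist',u*.64-.2,v*.64-.2,z)
a=(g(346,149,.062)+g(462,152,.062))/2; b=(g(369,455,.062)+g(440,455,.062))/2
print(a,b,np.linalg.norm(g(346,149,.062)-g(462,152,.062)),np.linalg.norm(a-b));d=a-b;y=np.degrees(np.arctan2(d[1],d[0]));print(y)
u=d/np.linalg.norm(d);o=(a+.0 -.09*u+b+.12*u)/2;print(o)
plan([o[0],o[1],.043],toolR(y),1)
plan([o[0],o[1],.043],toolR(y),6)"
```

```text
[ 0.5175195  -0.20632176  0.062     ] [ 0.41433426 -0.38858525  0.062     ] 0.06936796579188934 0.20944491704496088
60.484399475452676
[ 0.47331679 -0.28440018  0.062     ]
[-4.0, -2.2, 157.0] [-0.01, 0.03, -0.03]
[-0.7, -0.4, 26.2] [-0.0, 0.0, -0.0]
[-0.7, -0.4, 26.2] [-0.0, 0.0, -0.0]
[-0.7, -0.4, 26.2] [-0.0, 0.0, -0.0]
[-0.7, -0.4, 26.2] [-0.0, 0.0, -0.0]
[-0.7, -0.4, 26.2] [-0.0, 0.0, -0.0]
[-0.7, -0.4, 26.2] [-0.0, 0.0, -0.0]
```

Request:
send_rows(
  motion=[
    {"gripper": 85, "travel": [-1, -1, 27], "rotation": [0, 0, 0]},
    {"gripper": 85, "travel": [-1, -1, 27], "rotation": [0, 0, 0]},
    {"gripper": 85, "travel": [-1, 0, 27], "rotation": [0, 0, 0]},
    {"gripper": 85, "travel": [-1, 0, 27], "rotation": [0, 0, 0]},
    {"gripper": 85, "travel": [0, 0, 27], "rotation": [0, 0, 0]},
    {"gripper": 85, "travel": [0, 0, 24], "rotation": [0, 0, 0]},
    {"gripper": 70, "travel": [0, 0, 0], "rotation": [0, 0, 0]},
    {"gripper": 60, "travel": [0, 0, 0], "rotation": [0, 0, 0]},
    {"gripper": 52, "travel": [0, 0, 0], "rotation": [0, 0, 0]},
  ],
  newtons=40,
)

```text
t: 2.22
tcp_pos: [0.474, -0.2855, 0.0421]
tool_rot: [0.864, 0.503, 0.0, 0.001]
force: [0.0, 0.0, 0.0]
finger_gap: 0.616
```

Request:
send_rows(
  motion=[
    {"gripper": 45, "travel": [0, 0, 0], "rotation": [0, 0, 0]},
    {"gripper": 45, "travel": [0, 0, 0], "rotation": [0, 0, 0]},
    {"gripper": 45, "travel": [0, 0, 0], "rotation": [0, 0, 0]},
    {"gripper": 45, "travel": [0, 0, 0], "rotation": [0, 0, 0]},
    {"gripper": 45, "travel": [0, 0, 0], "rotation": [0, 0, 0]},
    {"gripper": 45, "travel": [0, 0, 0], "rotation": [0, 0, 0]},
  ],
)

```text
t: 2.72
tcp_pos: [0.4732, -0.2846, 0.0427]
tool_rot: [0.864, 0.504, -0.0, 0.0]
force: [-6.1, -1.8, 4.6]
finger_gap: 0.574
```

Request:
send_rows(
  motion=[
    {"gripper": 45, "travel": [0, 0, -3], "rotation": [0, 0, 0]},
    {"gripper": 45, "travel": [0, 0, -10], "rotation": [0, 0, 0]},
    {"gripper": 45, "travel": [0, 0, -20], "rotation": [0, 0, 0]},
    {"gripper": 45, "travel": [0, 0, -30], "rotation": [0, 0, 0]},
    {"gripper": 45, "travel": [0, 0, -30], "rotation": [0, 0, 0]},
    {"gripper": 45, "travel": [0, 0, -20], "rotation": [0, 0, 0]},
    {"gripper": 45, "travel": [0, 0, -7], "rotation": [0, 0, 0]},
    {"gripper": 45, "travel": [0, 0, 0], "rotation": [0, 0, 0]},
  ],
)

```text
t: 3.38
tcp_pos: [0.4755, -0.285, 0.1639]
tool_rot: [0.864, 0.504, 0.001, 0.003]
force: [-0.6, -1.0, -2.0]
finger_gap: 0.569
```

```bash
python3 -c "
from h import *
st();print(manip.sense()['ft_torque'])
im=manip.snapshot('wrist');
cv2.imwrite('pics/w2.png',cv2.resize(im[:,:,::-1],(800,600),interpolation=cv2.INTER_CUBIC))
"
```

```text
t 3.38 tcp [ 475.5 -285.   163.9] eul [60.48 -0.29 -0.24] F [-0.6 -1.  -2. ] gap 48.6
[0.02003658 0.00149903 0.04020259]
```

View pics/w2.png

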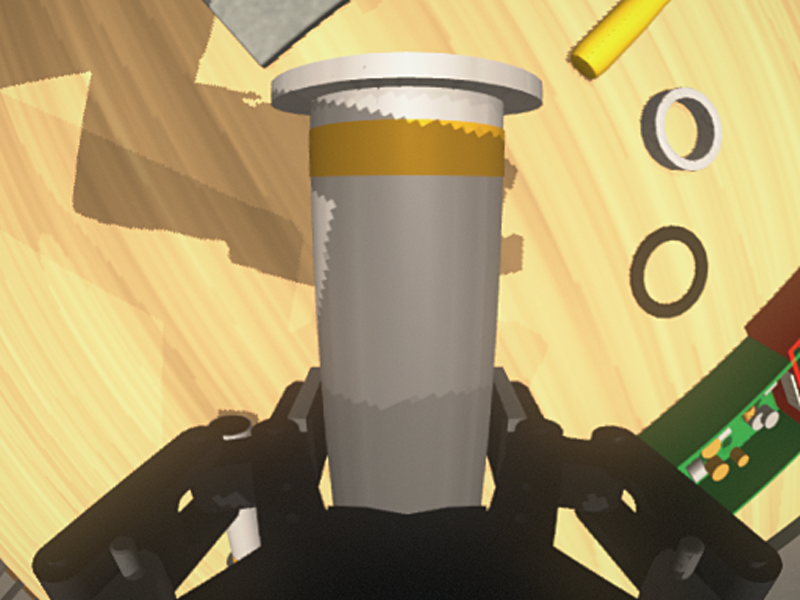

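```bash
python3 -c "
from h import *
plan([.5821,-.0604,.150],toolR(99.7),10)"
```

```text
[24.8, -1.7, 1.2] [0.01, 0.01, -3.92]
[24.8, 0.0, 1.2] [0.01, 0.01, -3.92]
[24.8, 1.7, 1.2] [0.01, 0.01, -3.92]
[24.6, 3.4, 1.2] [0.01, 0.01, -3.92]
[24.3, 5.1, 1.2] [0.01, 0.01, -3.92]
[23.9, 6.8, 1.2] [0.01, 0.01, -3.92]
[23.4, 8.4, 1.2] [0.01, 0.01, -3.92]
[22.8, 10.0, 1.2] [0.01, 0.01, -3.92]
[22.0, 11.5, 1.2] [0.01, 0.01, -3.92]
[21.2, 13.0, 1.2] [0.01, 0.01, -3.92]
```

Request:
send_rows(
  motion=[
    {"gripper": 45, "travel": [25, -1.5, 1.2], "rotation": [0, 0, -3.9]},
    {"gripper": 45, "travel": [25, 0, 1.2], "rotation": [0, 0, -3.9]},
    {"gripper": 45, "travel": [25, 1.5, 1.2], "rotation": [0, 0, -3.9]},
    {"gripper": 45, "travel": [24.5, 3.5, 1.2], "rotation": [0, 0, -3.9]},
    {"gripper": 45, "travel": [24.5, 5, 1.2], "rotation": [0, 0, -3.9]},
    {"gripper": 45, "travel": [24, 7, 1.2], "rotation": [0, 0, -3.9]},
    {"gripper": 45, "travel": [23.5, 8.5, 1.2], "rotation": [0, 0, -3.9]},
    {"gripper": 45, "travel": [23, 10, 1.2], "rotation": [0, 0, -3.9]},
    {"gripper": 45, "travel": [22, 11.5, 1.2], "rotation": [0, 0, -4]},
    {"gripper": 45, "travel": [21, 13, 1.2], "rotation": [0, 0, -4]},
    {"gripper": 45, "travel": [0, 0, 0], "rotation": [0, 0, 0]},
    {"gripper": 45, "travel": [0, 0, 0], "rotation": [0, 0, 0]},
  ],
)

```text
t: 4.43
tcp_pos: [0.5816, -0.0579, 0.1469]
tool_rot: [0.644, 0.765, -0.001, -0.002]
force: [-0.2, -0.2, -1.7]
finger_gap: 0.569
```

```bash
python3 -c "
from h import *
st();print(repr(manip.calibration('wrist')))
im=manip.snapshot('wrist');
cv2.imwrite('pics/w3.png',cv2.resize(im[:,:,::-1],(800,600),interpolation=cv2.INTER_CUBIC))
"
```

```text
t 4.43 tcp [581.6 -57.9 146.9] eul [9.98e+01 2.20e-01 6.00e-02] F [-0.2 -0.2 -1.7] gap 48.6
{'fx': 297.3186396354542, 'fy': 297.3186396354542, 'cx': 260.0690077113438, 'cy': 195.17123389801654, 'cam_to_world': array([[ 0.98535359,  0.16476878,  0.04392673,  0.56963431],
       [ 0.17048669, -0.946532  , -0.27388222,  0.0122804 ],
       [-0.00354919,  0.27735975, -0.96075958,  0.29020517],
       [ 0.        ,  0.        ,  0.        ,  1.        ]])}
```

View pics/w3.png

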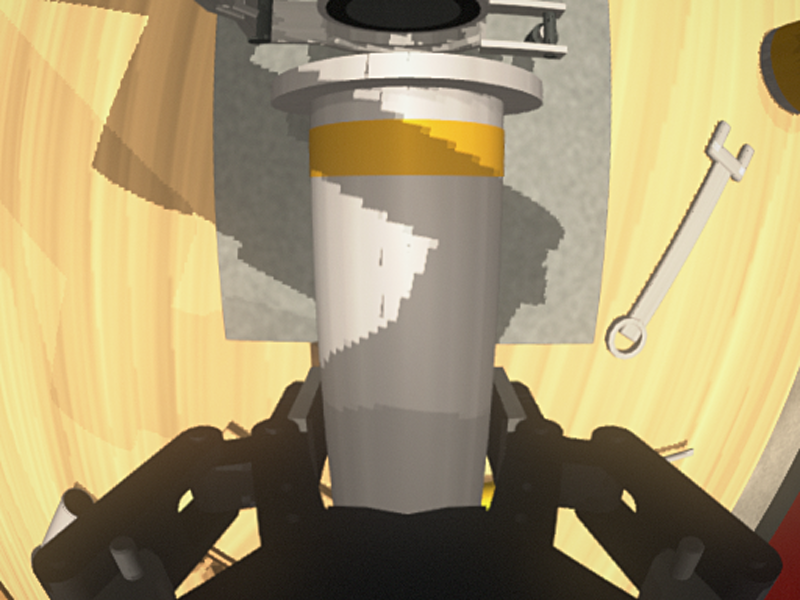

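```bash
python3 -c "
from h import *
g=lambda u,v,z:at_z('wrist',u*.64-.2,v*.64-.2,z)
O=np.array([.5568,.0875,0]);a=np.radians(9.7);M=np.array([[np.cos(a),np.sin(a),0],[-np.sin(a),np.cos(a),0],[0,0,1]])
for p,z in [((324,8),.1),((486,8),.1),((404.5,8),.1),((324,0),.1),((486,0),.1),((407,80),.166+.035),((272,90),.166),((543,90),.166),((403,38),.066),((224,339),.012),((593,343),.012),((217,150),.012),((609,150),.012)]: print(p,np.round(1000*M@(g(*p,z)-O),1))
print('tcp',1000*M@(manip.sense()['tcp_pos']-O))
f=lambda p,z:at_z('top',150+p[0]/3.6-.36,145+p[1]/3.6-.36,z)
for p,z in [((290,200),.1),((313,200),.1),((290,190),.12),((313,190),.12),((284,139),.24),((300,139),.24),((448,135),.09),((421,100),.12),((460,180),.12)]:print('top',p,np.round(1000*M@(f(p,z)-O),1))
"
```

```text
(324, 8) [-35.1  -4.4 100. ]
(486, 8) [ 31.7  -4.6 100. ]
(404.5, 8) [ -1.9  -5.8 100. ]
(324, 0) [-35.2  -0.6 100. ]
(486, 0) [ 31.8  -0.8 100. ]
(407, 80) [ -0.5 -58.7 201. ]
(272, 90) [-37.2 -52.6 166. ]
(543, 90) [ 36.1 -52.6 166. ]
(403, 38) [-2.8 -9.3 66. ]
(224, 339) [-124.6 -181.6   12. ]
(593, 343) [ 125.  -184.1   12. ]
(217, 150) [-119.5  -57.1   12. ]
(609, 150) [125.6 -56.2  12. ]
tcp [  -0.38790683 -148.47309267  147.29816425]
top (290, 200) [-41.9   5.6 100. ]
top (313, 200) [-45.8 -17.1 100. ]
top (290, 190) [-33.3   3.6 120. ]
top (313, 190) [-37.2 -18.9 120. ]
top (284, 139) [  5.3  -1.2 240. ]
top (300, 139) [  2.8 -15.5 240. ]
top (448, 135) [  -3.5 -163.6   90. ]
top (421, 100) [  33.1 -140.4  120. ]
top (460, 180) [ -52.4 -164.6  120. ]
```

Request:
send_rows(
  motion=[
    {"gripper": 45, "travel": [3, -0.6, 15], "rotation": [0, 0, 0]},
    {"gripper": 45, "travel": [5, 0, 15], "rotation": [0, 0, 0]},
    {"gripper": 45, "travel": [6, 0, 12], "rotation": [0, 0, 0]},
    {"gripper": 45, "travel": [6, 0, 8], "rotation": [0, 0, 0]},
    {"gripper": 45, "travel": [5, 0, 0], "rotation": [0, 0, 0]},
    {"gripper": 45, "travel": [0, 0, 0], "rotation": [0, 0, 0]},
    {"gripper": 45, "travel": [0, 0, 0], "rotation": [0, 0, 0]},
  ],
)

```text
t: 5.07
tcp_pos: [0.578, -0.0353, 0.0995]
tool_rot: [0.645, 0.764, 0.0, 0.0]
force: [0.3, -0.2, -0.9]
finger_gap: 0.574
```

```bash
python3 -c "
from h import *
st()
im=manip.snapshot('wrist');s=manip.snapshot('side');t=manip.snapshot('top')
z=lambda a,f:cv2.resize(a[:,:,::-1],None,fx=f,fy=f,interpolation=cv2.INTER_CUBIC)
a=z(im[:160,100:420],1.25);b=z(s[130:250,200:320],3.33);c=z(t[165:240,220:320],4)
o=np.zeros((520,800,3),np.uint8);o[:200,:400]=a;o[:400,400:]=b[:400,:400];o[200:500,:400]=c
cv2.imwrite('pics/c4.png',o)
"
```

```text
t 5.07 tcp [578.  -35.3  99.5] eul [ 9.966e+01 -4.000e-02 -2.000e-02] F [ 0.3 -0.2 -0.9] gap 49.0
```

View pics/c4.png

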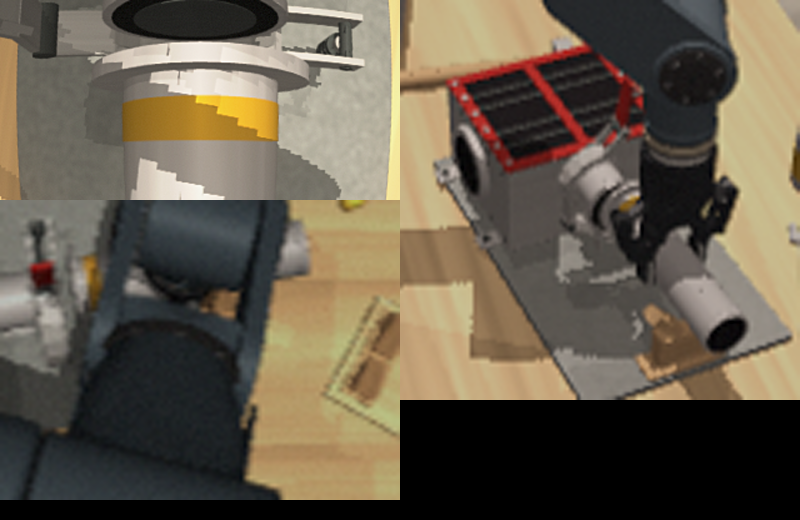

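Request:
send_rows(
  motion=[
    {"gripper": 45, "travel": [4, -1, 1.5], "rotation": [0, 0, 0]},
    {"gripper": 45, "travel": [4, -0.7, 1], "rotation": [0, 0, 0]},
    {"gripper": 45, "travel": [3, 0, 0], "rotation": [0, 0, 0]},
    {"gripper": 45, "travel": [2, 0, 0], "rotation": [0, 0, 0]},
    {"gripper": 45, "travel": [2, 0, 0], "rotation": [0, 0, 0]},
    {"gripper": 45, "travel": [1, 0, 0], "rotation": [0, 0, 0]},
    {"gripper": 45, "travel": [0, 0, 0], "rotation": [0, 0, 0]},
  ],
  newtons=22,
)

```text
t: 5.8
tcp_pos: [0.5734, -0.0192, 0.0966]
tool_rot: [0.645, 0.764, 0.0, 0.0]
force: [0.3, 0.3, -2.0]
finger_gap: 0.575
```

Request:
send_rows(
  motion=[
    {"gripper": 45, "travel": [1, 0, 0], "rotation": [0, 0, 0]},
    {"gripper": 45, "travel": [1, 0, 0], "rotation": [0, 0, 0]},
    {"gripper": 45, "travel": [1, 0, 0], "rotation": [0, 0, 0]},
    {"gripper": 45, "travel": [0, 0, 0], "rotation": [0, 0, 0]},
  ],
)

```text
t: 6.13
tcp_pos: [0.5728, -0.0165, 0.0966]
tool_rot: [0.645, 0.764, -0.0, -0.0]
force: [0.3, -1.1, -1.7]
finger_gap: 0.569
```

Request:
send_rows(
  motion=[
    {"gripper": 45, "travel": [1, 0, 0], "rotation": [0, 0, 0]},
    {"gripper": 45, "travel": [1, 0, 0], "rotation": [0, 0, 0]},
    {"gripper": 45, "travel": [1, 0, 0], "rotation": [0, 0, 0]},
    {"gripper": 45, "travel": [0, 0, 0], "rotation": [0, 0, 0]},
  ],
)

```text
t: 6.47
tcp_pos: [0.5723, -0.0134, 0.0966]
tool_rot: [0.645, 0.764, -0.0, -0.0]
force: [-0.1, -0.2, -2.0]
finger_gap: 0.565
```

Request:
send_rows(
  motion=[
    {"gripper": 45, "travel": [1, 0, 0], "rotation": [0, 0, 0]},
    {"gripper": 45, "travel": [1, 0, 0], "rotation": [0, 0, 0]},
    {"gripper": 45, "travel": [1, 0, 0], "rotation": [0, 0, 0]},
    {"gripper": 45, "travel": [0, 0, 0], "rotation": [0, 0, 0]},
  ],
)

```text
t: 6.8
tcp_pos: [0.5723, -0.0124, 0.0969]
tool_rot: [0.645, 0.765, -0.001, 0.001]
force: [-0.0, -6.0, -1.0]
finger_gap: 0.571
```

Request:
send_rows(
  motion=[
    {"gripper": 45, "travel": [-1.5, 0, 0], "rotation": [0, 0, 0]},
    {"gripper": 45, "travel": [-1.2, 0, 0], "rotation": [0, 0, 0]},
    {"gripper": 45, "travel": [0, 0, 0], "rotation": [0, 0, 0]},
  ],
)

```text
t: 7.05
tcp_pos: [0.5723, -0.0133, 0.0966]
tool_rot: [0.645, 0.764, 0.0, -0.0]
force: [0.6, -0.8, -3.0]
finger_gap: 0.571
```

Request:
send_rows(
  motion=[
    {"gripper": 45, "travel": [0, 0, 1.5], "rotation": [0, 0, 0]},
    {"gripper": 45, "travel": [0, 0, 1.5], "rotation": [0, 0, 0]},
    {"gripper": 45, "travel": [0, 0, 1.5], "rotation": [0, 0, 0]},
    {"gripper": 45, "travel": [0, 0, 1.5], "rotation": [0, 0, 0]},
    {"gripper": 45, "travel": [0, 0, 0], "rotation": [0, 0, 0]},
  ],
)

```text
t: 7.47
tcp_pos: [0.572, -0.0131, 0.0902]
tool_rot: [0.645, 0.764, -0.0, -0.0]
force: [0.0, 0.2, -2.2]
finger_gap: 0.567
```

Request:
send_rows(
  motion=[
    {"gripper": 45, "travel": [0, 0, 1.5], "rotation": [0, 0, 0]},
    {"gripper": 45, "travel": [0, 0, 1.5], "rotation": [0, 0, 0]},
    {"gripper": 45, "travel": [0, 0, 1.5], "rotation": [0, 0, 0]},
    {"gripper": 45, "travel": [0, 0, 0], "rotation": [0, 0, 0]},
  ],
)

```text
t: 7.8
tcp_pos: [0.5721, -0.0133, 0.0858]
tool_rot: [0.645, 0.764, -0.0, -0.0]
force: [-0.1, -0.5, -2.7]
finger_gap: 0.569
```

Request:
send_rows(
  motion=[
    {"gripper": 45, "travel": [0, 0, 1], "rotation": [0, 0, 0]},
    {"gripper": 45, "travel": [0, 0, 1], "rotation": [0, 0, 0]},
    {"gripper": 45, "travel": [0, 0, 1], "rotation": [0, 0, 0]},
    {"gripper": 45, "travel": [0, 0, 0], "rotation": [0, 0, 0]},
  ],
)

```text
t: 8.13
tcp_pos: [0.5722, -0.0133, 0.0829]
tool_rot: [0.645, 0.764, -0.0, -0.0]
force: [-0.2, 0.2, -2.8]
finger_gap: 0.574
```

Axis is about 2 mm above home; continue with 0.8 mm steps until seated.

Request:
send_rows(
  motion=[
    {"gripper": 45, "travel": [0, 0, 0.8], "rotation": [0, 0, 0]},
    {"gripper": 45, "travel": [0, 0, 0.8], "rotation": [0, 0, 0]},
    {"gripper": 45, "travel": [0, 0, 0], "rotation": [0, 0, 0]},
  ],
)

```text
t: 8.38
tcp_pos: [0.5723, -0.0133, 0.0817]
tool_rot: [0.645, 0.764, 0.0, -0.0]
force: [-0.9, 1.6, 0.3]
finger_gap: 0.568
```

Request:
send_rows(
  motion=[
    {"gripper": 45, "travel": [0, 0, 0.8], "rotation": [0, 0, 0]},
    {"gripper": 45, "travel": [0, 0, 0.8], "rotation": [0, 0, 0]},
    {"gripper": 45, "travel": [0, 0, 0], "rotation": [0, 0, 0]},
  ],
)

```text
t: 8.63
tcp_pos: [0.5724, -0.0132, 0.0815]
tool_rot: [0.645, 0.764, 0.0, 0.0]
force: [-3.0, 0.9, 9.9]
finger_gap: 0.569
```

Request:
send_rows(
  motion=[
    {"gripper": 45, "travel": [0, -0.5, -1], "rotation": [0, 0, 0]},
    {"gripper": 52, "travel": [0, 0, 0], "rotation": [0, 0, 0]},
    {"gripper": 56, "travel": [0, 0, 0], "rotation": [0, 0, 0]},
    {"gripper": 60, "travel": [0, 0, 0], "rotation": [0, 0, 0]},
    {"gripper": 66, "travel": [0, 0, 0], "rotation": [0, 0, 0]},
    {"gripper": 74, "travel": [0, 0, 0], "rotation": [0, 0, 0]},
    {"gripper": 80, "travel": [0, 0, 0], "rotation": [0, 0, 0]},
  ],
)

```text
t: 9.22
tcp_pos: [0.5719, -0.0135, 0.0808]
tool_rot: [0.645, 0.764, -0.0, -0.0]
force: [0.3, 0.0, -0.1]
finger_gap: 0.933
```

```bash
python3 -c "
from h import *
st();print(manip.calibration('wrist')['cam_to_world'].round(4).tolist())
im=manip.snapshot('wrist')
cv2.imwrite('pics/w5.png',cv2.resize(im[:,:,::-1],(800,600),interpolation=cv2.INTER_CUBIC))
"
```

```text
t 9.22 tcp [571.9 -13.5  80.8] eul [ 9.967e+01  1.000e-02 -0.000e+00] F [ 0.3  0.  -0.1] gap 79.7
[[0.9857, 0.1617, 0.0468, 0.5595], [0.1683, -0.9466, -0.275, 0.0569], [-0.0001, 0.279, -0.9603, 0.2239], [0.0, 0.0, 0.0, 1.0]]
```

View pics/w5.png

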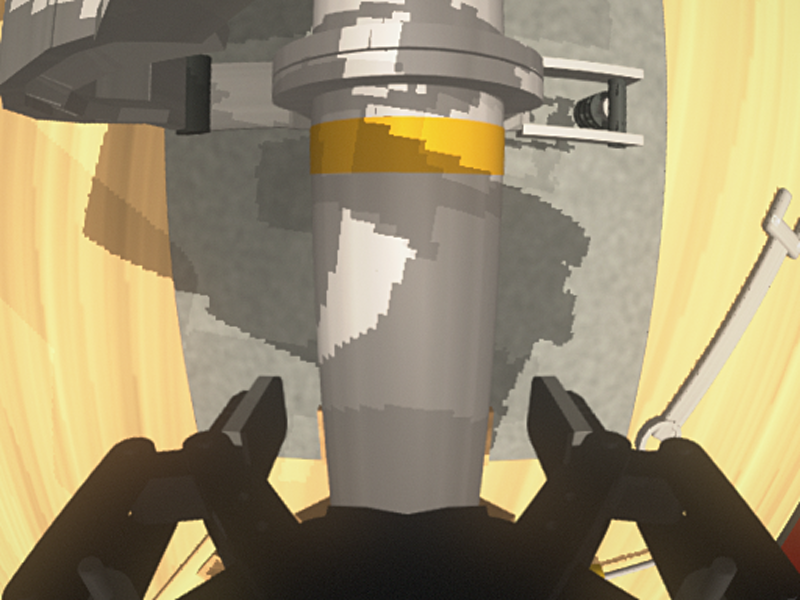

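Request:
send_rows(
  motion=[
    {"gripper": 84, "travel": [0, 0, -10], "rotation": [0, 0, 0]},
    {"gripper": 84, "travel": [0, 0, -25], "rotation": [0, 0, 0]},
    {"gripper": 84, "travel": [0, 0, -35], "rotation": [0, 0, 0]},
    {"gripper": 84, "travel": [0, 0, -35], "rotation": [0, 0, 0]},
    {"gripper": 0, "travel": [0, -20, 0], "rotation": [0, 0, 0]},
    {"gripper": 0, "travel": [0, -25, 0], "rotation": [0, 0, 0]},
    {"gripper": 0, "travel": [0, -25, 0], "rotation": [0, 0, 0]},
    {"gripper": 0, "travel": [0, -25, 0], "rotation": [0, 0, 0]},
    {"gripper": 0, "travel": [0, 0, 0], "rotation": [0, 0, 0]},
    {"gripper": 0, "travel": [0, 0, 0], "rotation": [0, 0, 0]},
    {"gripper": 0, "travel": [0, 0, 0], "rotation": [0, 0, 0]},
  ],
)

```text
t: 10.18
tcp_pos: [0.4794, -0.0297, 0.1868]
tool_rot: [0.645, 0.764, 0.001, 0.001]
force: [-0.2, -1.1, 0.1]
finger_gap: 0.004
```

```bash
cat >> h.py <<'E'
F0=np.array([.5568,.0752,.1]);_a=np.radians(9.67)
MA=np.array([[np.cos(_a),np.sin(_a),0],[-np.sin(_a),np.cos(_a),0],[0,0,1]])
def air():
    st();p=MA@(manip.sense()["tcp_pos"]-F0)*1000;print("rel face x,y, z-100:",p.round(1),"Fair",(MA@manip.sense()["force"]).round(1))
E
python3 -c "
from h import *
air()
im=manip.snapshot('wrist');s=manip.snapshot('side')
z=lambda a,w,h:cv2.resize(a[:,:,::-1],(w,h),interpolation=cv2.INTER_CUBIC)
o=np.zeros((400,800,3),np.uint8);o[:300,:400]=z(im,400,300);o[:400,400:]=z(s[120:240,200:320],400,400);cv2.imwrite('pics/c6.png',o)
"
```

```text
t 10.18 tcp [479.4 -29.7 186.8] eul [ 9.965e+01 -1.500e-01 -4.000e-02] F [-0.2 -1.1  0.1] gap 0.3
rel face x,y, z-100: [-93.9 -90.4  86.8] Fair [-0.3 -1.   0.1]
```

View pics/c6.png

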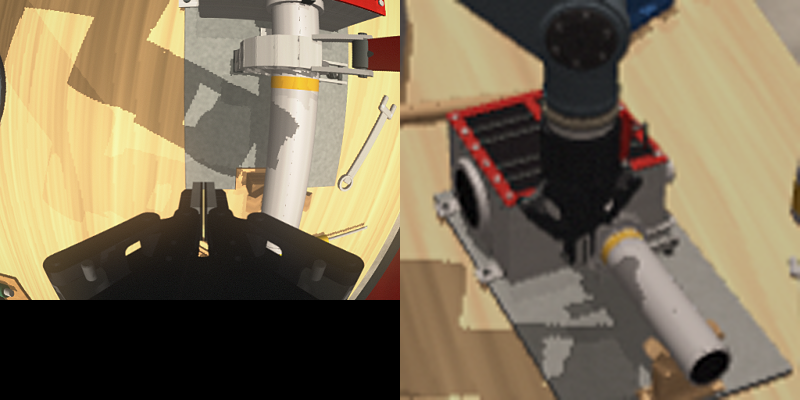

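Request:
send_rows(
  motion=[
    {"gripper": 0, "travel": [20, 0, 0], "rotation": [0, 0, 0]},
    {"gripper": 0, "travel": [25, 0, 0], "rotation": [0, 0, 0]},
    {"gripper": 0, "travel": [25, 0, 0], "rotation": [0, 0, 0]},
    {"gripper": 0, "travel": [20, 0, 0], "rotation": [0, 0, 0]},
    {"gripper": 0, "travel": [0, 10, 0], "rotation": [0, 0, 0]},
    {"gripper": 0, "travel": [0, 5, 0], "rotation": [0, 0, 0]},
    {"gripper": 0, "travel": [0, 2, 0], "rotation": [0, 0, 0]},
    {"gripper": 0, "travel": [0, 2, 0], "rotation": [0, 0, 0]},
    {"gripper": 0, "travel": [0, 0, 0], "rotation": [0, 0, 0]},
  ],
)

```text
t: 11.03
tcp_pos: [0.4829, 0.0618, 0.1859]
tool_rot: [0.645, 0.764, 0.0, 0.0]
force: [-0.3, -0.2, 0.3]
finger_gap: 0.002
```

Request:
send_rows(
  motion=[
    {"gripper": 0, "travel": [0, 2, 0], "rotation": [0, 0, 0]},
    {"gripper": 0, "travel": [0, 2, 0], "rotation": [0, 0, 0]},
    {"gripper": 0, "travel": [0, 2, 0], "rotation": [0, 0, 0]},
    {"gripper": 0, "travel": [0, 2, 0], "rotation": [0, 0, 0]},
  ],
)

```text
t: 11.37
tcp_pos: [0.4899, 0.0636, 0.1859]
tool_rot: [0.645, 0.764, -0.0, -0.0]
force: [-0.5, 0.1, 0.2]
finger_gap: -0.002
```

```bash
python3 -c "
from h import *
air()"
```

```text
t 11.37 tcp [489.9  63.6 185.9] eul [99.64  0.    0.  ] F [-0.5  0.1  0.2] gap -0.1
rel face x,y, z-100: [-67.9  -0.2  85.9] Fair [-0.5  0.2  0.2]
```

Request:
send_rows(
  motion=[
    {"gripper": 0, "travel": [0, 2, 0], "rotation": [0, 0, 0]},
    {"gripper": 0, "travel": [0, 2, 0], "rotation": [0, 0, 0]},
    {"gripper": 0, "travel": [0, 2, 0.3], "rotation": [0, 0, 0]},
    {"gripper": 0, "travel": [0, 2, 0.3], "rotation": [0, 0, 0]},
  ],
)

```text
t: 11.7
tcp_pos: [0.4978, 0.0653, 0.1853]
tool_rot: [0.645, 0.764, 0.0, 0.0]
force: [0.1, 0.5, 0.0]
finger_gap: -0.003
```

Request:
send_rows(
  motion=[
    {"gripper": 0, "travel": [0, 2, 0.3], "rotation": [0, 0, 0]},
    {"gripper": 0, "travel": [0, 2, 0.4], "rotation": [0, 0, 0]},
    {"gripper": 0, "travel": [0, 2, 0.5], "rotation": [0, 0, 0]},
    {"gripper": 0, "travel": [0, 2, 0.6], "rotation": [0, 0, 0]},
  ],
)

```text
t: 12.03
tcp_pos: [0.5054, 0.0666, 0.1834]
tool_rot: [0.645, 0.764, -0.0, -0.0]
force: [-1.9, -1.0, 2.9]
finger_gap: 0.004
```

```bash
python3 -c "
from h import *
air()"
```

```text
t 12.03 tcp [505.4  66.6 183.4] eul [ 9.968e+01  4.000e-02 -0.000e+00] F [-1.9 -1.   2.9] gap 0.4
rel face x,y, z-100: [-52.1   0.2  83.4] Fair [-2.1 -0.6  2.9]
```

Request:
send_rows(
  motion=[
    {"gripper": 0, "travel": [0, 2.9, 0.8], "rotation": [0, 0, 0]},
    {"gripper": 0, "travel": [0, 2.9, 0.8], "rotation": [0, 0, 0]},
    {"gripper": 0, "travel": [0, 2.8, 0.8], "rotation": [0, 0, 0]},
    {"gripper": 0, "travel": [0, 2.7, 1.2], "rotation": [0, 0, 0]},
    {"gripper": 0, "travel": [0, 2.7, 1.2], "rotation": [0, 0, 0]},
    {"gripper": 0, "travel": [0, 2.6, 1.2], "rotation": [0, 0, 0]},
  ],
)

```text
t: 12.53
tcp_pos: [0.5223, 0.0693, 0.1785]
tool_rot: [0.645, 0.764, 0.0, 0.0]
force: [-2.0, -0.0, 6.9]
finger_gap: 0.002
```

```bash
python3 -c "
from h import *
air()"
```

```text
t 12.53 tcp [522.3  69.3 178.5] eul [ 9.967e+01 -5.000e-02 -1.000e-02] F [-2.  -0.   6.9] gap 0.2
rel face x,y, z-100: [-35.    0.   78.5] Fair [-2.   0.3  6.9]
```

Request:
send_rows(
  motion=[
    {"gripper": 0, "travel": [0, 2.5, 1.4], "rotation": [0, 0, 0]},
    {"gripper": 0, "travel": [0, 2.5, 1.4], "rotation": [0, 0, 0]},
    {"gripper": 0, "travel": [0, 2.5, 1.4], "rotation": [0, 0, 0]},
    {"gripper": 0, "travel": [0, 2.3, 1.7], "rotation": [0, 0, 0]},
    {"gripper": 0, "travel": [0, 2.3, 1.7], "rotation": [0, 0, 0]},
    {"gripper": 0, "travel": [0, 2.4, 1.7], "rotation": [0, 0, 0]},
  ],
)

```text
t: 13.03
tcp_pos: [0.5385, 0.072, 0.17]
tool_rot: [0.645, 0.764, 0.002, 0.002]
force: [-0.0, 0.6, 7.4]
finger_gap: -0.003
```

Request:
send_rows(
  motion=[
    {"gripper": 0, "travel": [0, 2.2, 1.9], "rotation": [0, 0, 0]},
    {"gripper": 0, "travel": [0, 2.2, 1.9], "rotation": [0, 0, 0]},
    {"gripper": 0, "travel": [0, 2.2, 1.9], "rotation": [0, 0, 0]},
    {"gripper": 0, "travel": [0, 2, 2.1], "rotation": [0, 0, 0]},
    {"gripper": 0, "travel": [0, 2, 2.1], "rotation": [0, 0, 0]},
    {"gripper": 0, "travel": [0, 2, 2.1], "rotation": [0, 0, 0]},
  ],
)

```text
t: 13.53
tcp_pos: [0.5524, 0.0742, 0.1583]
tool_rot: [0.645, 0.764, 0.003, 0.003]
force: [1.2, 0.7, 6.6]
finger_gap: -0.0
```

```bash
python3 -c "
from h import *
air()"
```

```text
t 13.53 tcp [552.4  74.2 158.3] eul [ 9.964e+01 -5.100e-01  3.000e-02] F [1.2 0.7 6.6] gap -0.0
rel face x,y, z-100: [-4.5 -0.2 58.3] Fair [1.3 0.5 6.6]
```

Request:
send_rows(
  motion=[
    {"gripper": 0, "travel": [0, 1.5, 2.2], "rotation": [0, 0, 0]},
    {"gripper": 0, "travel": [0, 1.5, 2.2], "rotation": [0, 0, 0]},
    {"gripper": 0, "travel": [0, 1.5, 2.2], "rotation": [0, 0, 0]},
    {"gripper": 0, "travel": [0, 1.5, 2.2], "rotation": [0, 0, 0]},
  ],
)

```text
t: 13.87
tcp_pos: [0.5595, 0.0754, 0.1499]
tool_rot: [0.645, 0.764, 0.004, 0.004]
force: [3.1, 2.0, 7.9]
finger_gap: 0.001
```

Request:
send_rows(
  motion=[
    {"gripper": 0, "travel": [0, 1, 1.5], "rotation": [0, 0, 0]},
    {"gripper": 0, "travel": [0, 1, 1.5], "rotation": [0, 0, 0]},
    {"gripper": 0, "travel": [0, 1, 1.5], "rotation": [0, 0, 0]},
  ],
)

```text
t: 14.12
tcp_pos: [0.5628, 0.0759, 0.1455]
tool_rot: [0.645, 0.764, 0.004, 0.004]
force: [4.4, 2.9, 8.2]
finger_gap: -0.0
```

```bash
python3 -c "
from h import *
air()"
```

```text
t 14.12 tcp [562.8  75.9 145.5] eul [ 9.962e+01 -7.100e-01  4.000e-02] F [4.4 2.9 8.2] gap -0.0
rel face x,y, z-100: [ 6.  -0.4 45.5] Fair [4.9 2.1 8.2]
```

Request:
send_rows(
  motion=[
    {"gripper": 0, "travel": [0, 1.5, 1], "rotation": [0, 0, 0]},
    {"gripper": 0, "travel": [0, 1, 1], "rotation": [0, 0, 0]},
    {"gripper": 0, "travel": [0, 1, 1], "rotation": [0, 0, 0]},
    {"gripper": 0, "travel": [0, 0.5, 0.5], "rotation": [0, 0, 0]},
  ],
)

```text
t: 14.45
tcp_pos: [0.5657, 0.0763, 0.1415]
tool_rot: [0.645, 0.764, 0.003, 0.004]
force: [2.8, 1.4, 6.8]
finger_gap: -0.002
```

Request:
send_rows(
  motion=[
    {"gripper": 0, "travel": [0, 0.5, 0.7], "rotation": [0, 0, 0]},
    {"gripper": 0, "travel": [0, 0, 0.7], "rotation": [0, 0, 0]},
    {"gripper": 0, "travel": [0, 0, 0], "rotation": [0, 0, 0]},
  ],
)

```text
t: 14.7
tcp_pos: [0.5664, 0.0765, 0.1403]
tool_rot: [0.645, 0.764, 0.004, 0.004]
force: [2.6, 1.8, 6.9]
finger_gap: 0.006
```

```bash
python3 -c "
from h import *
air()"
```

```text
t 14.7 tcp [566.4  76.5 140.3] eul [ 9.963e+01 -6.000e-01  3.000e-02] F [2.6 1.8 6.9] gap 0.5
rel face x,y, z-100: [ 9.7 -0.4 40.3] Fair [2.9 1.3 6.9]
```

Request:
send_rows(
  motion=[
    {"gripper": 0, "travel": [0, 0, 0.6], "rotation": [0, 0, 0]},
    {"gripper": 0, "travel": [0, 0, 0.6], "rotation": [0, 0, 0]},
    {"gripper": 0, "travel": [0, 0, 0], "rotation": [0, 0, 0]},
  ],
)

```text
t: 14.95
tcp_pos: [0.5668, 0.0765, 0.1396]
tool_rot: [0.645, 0.764, 0.004, 0.004]
force: [3.4, 2.4, 8.4]
finger_gap: -0.001
```

Request:
send_rows(
  motion=[
    {"gripper": 0, "travel": [0, 0, 0.4], "rotation": [0, 0, 0]},
    {"gripper": 0, "travel": [0, 0, 0.4], "rotation": [0, 0, 0]},
    {"gripper": 0, "travel": [0, 0, 0], "rotation": [0, 0, 0]},
  ],
)

```text
t: 15.2
tcp_pos: [0.5671, 0.0765, 0.1391]
tool_rot: [0.645, 0.764, 0.004, 0.004]
force: [3.8, 2.2, 10.7]
finger_gap: -0.002
```

Request:
send_rows(
  motion=[
    {"gripper": 0, "travel": [0, 0, 0.4], "rotation": [0, 0, 0]},
    {"gripper": 0, "travel": [0, 0, 0], "rotation": [0, 0, 0]},
  ],
)

```text
t: 15.37
tcp_pos: [0.5671, 0.0766, 0.139]
tool_rot: [0.645, 0.764, 0.004, 0.005]
force: [3.2, 1.5, 13.3]
finger_gap: 0.003
```

Request:
send_rows(
  motion=[
    {"gripper": 0, "travel": [0, 0, 0.4], "rotation": [0, 0, 0]},
    {"gripper": 0, "travel": [0, 0, 0.4], "rotation": [0, 0, 0]},
    {"gripper": 0, "travel": [0, 0, 0], "rotation": [0, 0, 0]},
  ],
)

```text
t: 15.62
tcp_pos: [0.5672, 0.0766, 0.1389]
tool_rot: [0.645, 0.764, 0.004, 0.005]
force: [1.6, 2.0, 15.6]
finger_gap: -0.001
```

```bash
python3 -c "
from h import *
air()"
```

```text
t 15.62 tcp [567.2  76.6 138.9] eul [ 9.964e+01 -7.300e-01  3.000e-02] F [ 1.6  2.  15.6] gap -0.1
rel face x,y, z-100: [10.5 -0.4 38.9] Fair [ 1.9  1.7 15.6]
```

Request:
send_rows(
  motion=[
    {"gripper": 0, "travel": [0, 0, -8], "rotation": [0, 0, 0]},
    {"gripper": 0, "travel": [0, 0, -30], "rotation": [0, 0, 0]},
    {"gripper": 0, "travel": [0, 25, 0], "rotation": [0, 0, 0]},
    {"gripper": 0, "travel": [0, 30, 0], "rotation": [0, 0, 0]},
    {"gripper": 0, "travel": [0, 30, 0], "rotation": [0, 0, 0]},
    {"gripper": 0, "travel": [0, 20, 0], "rotation": [0, 0, 0]},
    {"gripper": 0, "travel": [0, 0, 0], "rotation": [0, 0, 0]},
    {"gripper": 0, "travel": [0, 0, 0], "rotation": [0, 0, 0]},
  ],
)

```text
t: 16.28
tcp_pos: [0.6654, 0.0939, 0.172]
tool_rot: [0.645, 0.764, -0.0, -0.001]
force: [-0.6, 0.1, -0.5]
finger_gap: 0.001
```

```bash
python3 -c "
from h import *
air()
im=manip.snapshot('wrist');s=manip.snapshot('side')
z=lambda a,w,h:cv2.resize(a[:,:,::-1],(w,h),interpolation=cv2.INTER_CUBIC)
o=np.zeros((400,800,3),np.uint8);o[:300,:400]=z(im,400,300);o[:400,400:]=z(s[120:240,200:320],400,400);cv2.imwrite('pics/c7.png',o)
"
```

```text
t 16.28 tcp [665.4  93.9 172. ] eul [ 9.968e+01  8.000e-02 -0.000e+00] F [-0.6  0.1 -0.5] gap 0.1
rel face x,y, z-100: [110.2   0.2  72. ] Fair [-0.6  0.2 -0.5]
```

View pics/c7.png

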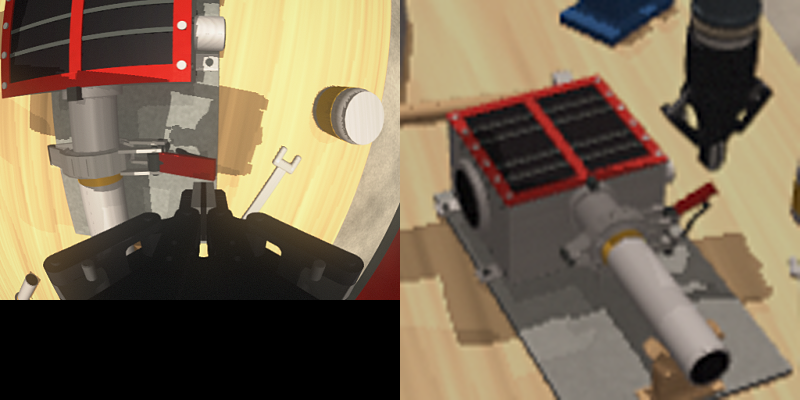

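```bash
python3 -c "
from h import *
for u,v,z in [(216,158,.14),(216,180,.14),(161,152,.12),(161,176,.12)]:
    print((u,v),(MA@(at_z('wrist',u*1.28,v*1.28,z)-F0)*1000).round(1))"
```

```text
(216, 158) [118.1  16.4  40. ]
(216, 180) [118.5  -2.5  40. ]
(161, 152) [70.6 15.6 20. ]
(161, 176) [69.3 -7.3 20. ]
```

Request:
send_rows(
  motion=[
    {"gripper": 0, "travel": [5, 4, 10], "rotation": [0, 0, 0]},
    {"gripper": 0, "travel": [0, 0, 12], "rotation": [0, 0, 0]},
    {"gripper": 0, "travel": [0, 0, 4], "rotation": [0, 0, 0]},
    {"gripper": 0, "travel": [0, 0, 3], "rotation": [0, 0, 0]},
    {"gripper": 0, "travel": [0, 0, 3], "rotation": [0, 0, 0]},
    {"gripper": 0, "travel": [0, 0, 3], "rotation": [0, 0, 0]},
  ],
)

```text
t: 16.88
tcp_pos: [0.6685, 0.0994, 0.1375]
tool_rot: [0.645, 0.764, 0.0, 0.0]
force: [1.7, 1.1, -0.0]
finger_gap: -0.003
```

Request:
send_rows(
  motion=[
    {"gripper": 0, "travel": [0, 0, 3], "rotation": [0, 0, 0]},
    {"gripper": 0, "travel": [0, 0, 3], "rotation": [0, 0, 0]},
    {"gripper": 0, "travel": [0, 0, 3], "rotation": [0, 0, 0]},
    {"gripper": 0, "travel": [0, 0, 3], "rotation": [0, 0, 0]},
  ],
)

```text
t: 17.22
tcp_pos: [0.6687, 0.0993, 0.1258]
tool_rot: [0.645, 0.764, 0.0, 0.0]
force: [0.9, -0.5, 0.4]
finger_gap: -0.002
```

Request:
send_rows(
  motion=[
    {"gripper": 0, "travel": [0, 0, 2], "rotation": [0, 0, 0]},
    {"gripper": 0, "travel": [0, 0, 2], "rotation": [0, 0, 0]},
    {"gripper": 0, "travel": [0, 0, 2], "rotation": [0, 0, 0]},
    {"gripper": 0, "travel": [0, 0, 2], "rotation": [0, 0, 0]},
  ],
)

```text
t: 17.55
tcp_pos: [0.6686, 0.0994, 0.1177]
tool_rot: [0.645, 0.764, 0.0, 0.0]
force: [0.3, -0.4, 0.6]
finger_gap: -0.002
```

Request:
send_rows(
  motion=[
    {"gripper": 0, "travel": [0, 0, 2], "rotation": [0, 0, 0]},
    {"gripper": 0, "travel": [0, 0, 2], "rotation": [0, 0, 0]},
    {"gripper": 0, "travel": [0, 0, 2], "rotation": [0, 0, 0]},
    {"gripper": 0, "travel": [0, 0, 1], "rotation": [0, 0, 0]},
  ],
)

```text
t: 17.88
tcp_pos: [0.6683, 0.0994, 0.1105]
tool_rot: [0.645, 0.764, -0.0, -0.0]
force: [-0.2, -0.4, 1.6]
finger_gap: -0.001
```

Request:
send_rows(
  motion=[
    {"gripper": 0, "travel": [0, 0, 1], "rotation": [0, 0, 0]},
    {"gripper": 0, "travel": [0, 0, 1], "rotation": [0, 0, 0]},
    {"gripper": 0, "travel": [0, 0, 1], "rotation": [0, 0, 0]},
    {"gripper": 0, "travel": [0, 0, 1], "rotation": [0, 0, 0]},
  ],
)

```text
t: 18.22
tcp_pos: [0.6681, 0.0993, 0.1074]
tool_rot: [0.645, 0.764, -0.0, -0.0]
force: [-2.6, -0.4, 6.7]
finger_gap: -0.0
```

Request:
send_rows(
  motion=[
    {"gripper": 0, "travel": [0, 0, 1], "rotation": [0, 0, 0]},
    {"gripper": 0, "travel": [0, 0, 1], "rotation": [0, 0, 0]},
    {"gripper": 0, "travel": [0, 0, 1], "rotation": [0, 0, 0]},
  ],
)

```text
t: 18.47
tcp_pos: [0.6679, 0.0993, 0.1051]
tool_rot: [0.645, 0.764, -0.0, -0.0]
force: [-3.7, -0.2, 9.4]
finger_gap: -0.002
```

```bash
python3 -c "
from h import *
air()
im=manip.snapshot('wrist');s=manip.snapshot('side')
z=lambda a,w,h:cv2.resize(a[:,:,::-1],(w,h),interpolation=cv2.INTER_CUBIC)
o=np.zeros((400,800,3),np.uint8);o[:300,:400]=z(im,400,300);o[:400,400:]=z(s[145:215,240:310],400,400);cv2.imwrite('pics/c8.png',o)
"
```

```text
t 18.47 tcp [667.9  99.3 105.1] eul [ 9.968e+01  6.000e-02 -2.000e-02] F [-3.7 -0.2  9.4] gap -0.2
rel face x,y, z-100: [113.6   5.1   5.1] Fair [-3.7  0.5  9.4]
```

Request:
send_rows(
  motion=[
    {"gripper": 0, "travel": [0, 0, 1], "rotation": [0, 0, 0]},
    {"gripper": 0, "travel": [0, 0, 1], "rotation": [0, 0, 0]},
    {"gripper": 0, "travel": [0, 0, 1], "rotation": [0, 0, 0]},
  ],
)

```text
t: 18.82
tcp_pos: [0.6686, 0.0994, 0.1024]
tool_rot: [0.645, 0.764, 0.0, 0.0]
force: [-3.0, -1.0, 9.8]
finger_gap: 0.0
```

Request:
send_rows(
  motion=[
    {"gripper": 0, "travel": [0, 0, 1], "rotation": [0, 0, 0]},
    {"gripper": 0, "travel": [0, 0, 1], "rotation": [0, 0, 0]},
    {"gripper": 0, "travel": [0, 0, 1], "rotation": [0, 0, 0]},
  ],
)

```text
t: 19.07
tcp_pos: [0.6693, 0.0995, 0.1]
tool_rot: [0.645, 0.764, 0.001, 0.001]
force: [-2.4, -0.0, 11.1]
finger_gap: 0.002
```

Request:
send_rows(
  motion=[
    {"gripper": 0, "travel": [0, 0, 1], "rotation": [0, 0, 0]},
    {"gripper": 0, "travel": [0, 0, 1], "rotation": [0, 0, 0]},
    {"gripper": 0, "travel": [0, 0, 1], "rotation": [0, 0, 0]},
  ],
)

```text
t: 19.32
tcp_pos: [0.6696, 0.0994, 0.0975]
tool_rot: [0.645, 0.764, 0.001, 0.001]
force: [-0.0, -0.1, 12.4]
finger_gap: -0.001
```

Request:
send_rows(
  motion=[
    {"gripper": 0, "travel": [0, 0, 1], "rotation": [0, 0, 0]},
    {"gripper": 0, "travel": [0, 0, 1], "rotation": [0, 0, 0]},
    {"gripper": 0, "travel": [0, 0, 0.5], "rotation": [0, 0, 0]},
  ],
)

```text
t: 19.57
tcp_pos: [0.6699, 0.0995, 0.0945]
tool_rot: [0.645, 0.764, 0.001, 0.002]
force: [-1.6, -1.2, 8.3]
finger_gap: -0.0
```

Request:
send_rows(
  motion=[
    {"gripper": 0, "travel": [0, 0, 1], "rotation": [0, 0, 0]},
    {"gripper": 0, "travel": [0, 0, 1], "rotation": [0, 0, 0]},
    {"gripper": 0, "travel": [0, 0, 0], "rotation": [0, 0, 0]},
  ],
)

```text
t: 19.82
tcp_pos: [0.6695, 0.0994, 0.0913]
tool_rot: [0.645, 0.764, 0.001, 0.001]
force: [0.4, -0.8, 0.9]
finger_gap: -0.004
```

```bash
python3 -c "
from h import *
air()
"
```

```text
t 19.82 tcp [669.5  99.4  91.3] eul [99.67 -0.16  0.  ] F [ 0.4 -0.8  0.9] gap -0.4
rel face x,y, z-100: [115.2   4.9  -8.7] Fair [ 0.3 -0.9  0.9]
```

Force peaked at about 12 N and then dropped: it snapped home. I'll press on a little to feel the stop, then lift clear.

Request:
send_rows(
  motion=[
    {"gripper": 0, "travel": [0, 0, 1], "rotation": [0, 0, 0]},
    {"gripper": 0, "travel": [0, 0, 1], "rotation": [0, 0, 0]},
    {"gripper": 0, "travel": [0, 0, 0], "rotation": [0, 0, 0]},
  ],
)

```text
t: 20.07
tcp_pos: [0.6683, 0.0994, 0.0878]
tool_rot: [0.645, 0.764, -0.0, -0.0]
force: [-0.0, -1.0, 0.2]
finger_gap: -0.001
```

Request:
send_rows(
  motion=[
    {"gripper": 0, "travel": [0, 0, 1], "rotation": [0, 0, 0]},
    {"gripper": 0, "travel": [0, 0, 0], "rotation": [0, 0, 0]},
  ],
)

```text
t: 20.23
tcp_pos: [0.6684, 0.0994, 0.087]
tool_rot: [0.645, 0.764, -0.0, -0.0]
force: [-0.2, 0.0, 2.3]
finger_gap: 0.002
```

Request:
send_rows(
  motion=[
    {"gripper": 0, "travel": [0, 0, 1], "rotation": [0, 0, 0]},
    {"gripper": 0, "travel": [0, 0, 0.5], "rotation": [0, 0, 0]},
    {"gripper": 0, "travel": [0, 0, 0], "rotation": [0, 0, 0]},
  ],
)

```text
t: 20.48
tcp_pos: [0.6684, 0.0994, 0.0856]
tool_rot: [0.645, 0.764, -0.0, -0.0]
force: [0.7, -0.4, 2.6]
finger_gap: 0.002
```

Request:
send_rows(
  motion=[
    {"gripper": 0, "travel": [0, 0, -10], "rotation": [0, 0, 0]},
    {"gripper": 0, "travel": [0, 10, -30], "rotation": [0, 0, 0]},
    {"gripper": 0, "travel": [0, 0, -40], "rotation": [0, 0, 0]},
    {"gripper": 0, "travel": [-30, 0, -20], "rotation": [0, 0, 0]},
    {"gripper": 0, "travel": [-30, 0, 0], "rotation": [0, 0, 0]},
    {"gripper": 0, "travel": [-30, 0, 0], "rotation": [0, 0, 0]},
    {"gripper": 0, "travel": [0, 0, 0], "rotation": [0, 0, 0]},
    {"gripper": 0, "travel": [0, 0, 0], "rotation": [0, 0, 0]},
  ],
)

```text
t: 21.15
tcp_pos: [0.6933, 0.0106, 0.186]
tool_rot: [0.646, 0.763, -0.0, -0.0]
force: [-0.7, 0.2, -0.2]
finger_gap: -0.001
```

```bash
python3 -c "
from h import *
air()
im=manip.snapshot('wrist');s=manip.snapshot('side');
z=lambda a,w,h:cv2.resize(a[:,:,::-1],(w,h),interpolation=cv2.INTER_CUBIC)
o=np.zeros((400,800,3),np.uint8);o[:400,:400]=z(im[0:190,60:250],400,400);o[:400,400:]=z(s[130:250,220:340],400,400);cv2.imwrite('pics/c9.png',o)
"
```

```text
t 21.15 tcp [693.3  10.6 186. ] eul [9.949e+01 3.000e-02 2.000e-02] F [-0.7  0.2 -0.2] gap -0.1
rel face x,y, z-100: [123.7 -86.6  86. ] Fair [-0.6  0.3 -0.2]
```

View pics/c9.png

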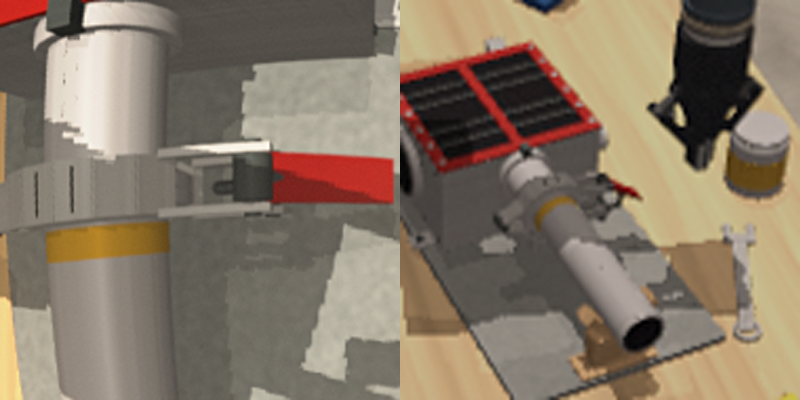

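```bash
python3 -c "
from h import *
w=manip.snapshot('wrist');s=manip.snapshot('side')
def mask(im,x0,x1,y0,y1):
    h=cv2.cvtColor(im,cv2.COLOR_RGB2HSV);m=((h[...,0]<8)|(h[...,0]>172))&(h[...,1]>130)&(h[...,2]>50)
    v,u=np.nonzero(m[y0:y1,x0:x1]);u+=x0;v+=y0
    for a in np.unique(u): print(a,v[u==a].min(),v[u==a].max(),end='; ')
    print()
print('wrist');mask(w,180,262,60,110)
print('side');mask(s,278,300,176,200)
for a in (0,.1,.2,.3,.5,1.1):
    t=np.radians(-40)+a;r=[]
    for y in (0,6):
      for L in (10,58):
        P=F0+MA.T@np.array([.066+L/1000*np.cos(t),y/1000,.016+L/1000*np.sin(t)])
        r+=[np.round(proj(n,P),1) for n in('wrist','side')]
    print(a,*r)
"
```

```text
wrist
189 75 98; 190 75 99; 191 75 99; 192 75 99; 193 75 99; 194 76 99; 195 76 99; 196 76 99; 197 76 99; 198 76 99; 199 76 99; 200 76 99; 201 76 99; 202 76 99; 203 76 99; 204 76 98; 205 76 99; 206 76 99; 207 76 99; 208 76 99; 209 76 99; 210 76 99; 211 76 99; 212 76 99; 213 77 99; 214 77 99; 215 77 99; 216 77 99; 217 77 99; 218 77 99; 219 77 99; 220 77 99; 221 77 99; 222 77 99; 223 77 99; 224 77 99; 225 77 99; 226 77 99; 227 77 99; 228 77 99; 229 77 99; 230 77 99; 231 78 99; 232 78 99; 233 78 99; 234 78 99; 235 78 99; 236 78 99; 237 78 99; 238 78 99; 239 78 99; 240 78 99; 241 78 99; 242 78 99; 243 78 99; 244 78 99; 245 79 99; 246 79 99; 247 79 98; 
side
284 184 186; 285 185 187; 286 186 187; 287 186 187; 288 186 187; 289 186 188; 290 187 188; 
0 [192.8  96.4] [283.6 185. ] [244.7  96.9] [291.7 188.6] [192.7  88.4] [282.9 184.1] [244.7  89.8] [290.9 187.7]
0.1 [193.4  96.3] [283.8 184.8] [248.7  96.6] [292.6 187.4] [193.3  88.3] [283.  183.9] [248.7  89.3] [291.8 186.5]
0.2 [193.8  96.2] [283.9 184.6] [252.3  96.3] [293.4 186.2] [193.7  88.2] [283.1 183.7] [252.3  88.9] [292.6 185.3]
0.3 [194.1  96.1] [284.  184.4] [255.3  95.9] [294.1 185. ] [194.  88.] [283.3 183.4] [255.3  88.4] [293.3 184. ]
0.5 [194.3  96. ] [284.2 184. ] [259.6  95.2] [295.1 182.5] [194.3  87.8] [283.4 183. ] [259.7  87.2] [294.3 181.5]
1.1 [191.7  95.6] [284.2 182.8] [254.   92.3] [295.  175.6] [191.6  87.3] [283.4 181.8] [254.   82.9] [294.2 174.7]
```

Request:
send_rows(
  motion=[
    {"gripper": 0, "travel": [30, -8, 0], "rotation": [0, 0, 0]},
    {"gripper": 0, "travel": [32, -8, 0], "rotation": [0, 0, 0]},
    {"gripper": 0, "travel": [30, -8, 0], "rotation": [0, 0, 0]},
    {"gripper": 0, "travel": [0, 0, 30], "rotation": [0, 0, 0]},
    {"gripper": 0, "travel": [0, 0, 25], "rotation": [0, 0, 0]},
    {"gripper": 0, "travel": [0, 0, 12], "rotation": [0, 0, 0]},
    {"gripper": 0, "travel": [0, 0, 4], "rotation": [0, 0, 0]},
    {"gripper": 0, "travel": [0, 0, 2], "rotation": [0, 0, 0]},
    {"gripper": 0, "travel": [0, 0, 2], "rotation": [0, 0, 0]},
    {"gripper": 0, "travel": [0, 0, 0], "rotation": [0, 0, 0]},
  ],
)

```text
t: 22.18
tcp_pos: [0.6553, 0.0988, 0.1117]
tool_rot: [0.645, 0.764, 0.001, 0.001]
force: [-0.1, 0.2, -0.4]
finger_gap: -0.003
```

Request:
send_rows(
  motion=[
    {"gripper": 0, "travel": [0, 0, 1.5], "rotation": [0, 0, 0]},
    {"gripper": 0, "travel": [0, 0, 1.5], "rotation": [0, 0, 0]},
    {"gripper": 0, "travel": [0, 0, 0], "rotation": [0, 0, 0]},
  ],
)

```text
t: 22.43
tcp_pos: [0.6546, 0.0988, 0.1083]
tool_rot: [0.645, 0.764, 0.0, 0.0]
force: [0.6, -1.1, 0.1]
finger_gap: -0.002
```

```bash
python3 -c "
from h import *
air()"
```

```text
t 22.43 tcp [654.6  98.8 108.3] eul [ 9.964e+01 -4.000e-02  0.000e+00] F [ 0.6 -1.1  0.1] gap -0.2
rel face x,y, z-100: [100.4   6.8   8.3] Fair [ 0.4 -1.2  0.1]
```

Request:
send_rows(
  motion=[
    {"gripper": 0, "travel": [0, 0, 1.5], "rotation": [0, 0, 0]},
    {"gripper": 0, "travel": [0, 0, 1.5], "rotation": [0, 0, 0]},
    {"gripper": 0, "travel": [0, 0, 0], "rotation": [0, 0, 0]},
  ],
)

```text
t: 22.68
tcp_pos: [0.6541, 0.099, 0.1046]
tool_rot: [0.645, 0.764, -0.0, -0.0]
force: [0.1, 0.5, 0.4]
finger_gap: -0.0
```

Request:
send_rows(
  motion=[
    {"gripper": 0, "travel": [0, 0, 1.2], "rotation": [0, 0, 0]},
    {"gripper": 0, "travel": [0, 0, 1.2], "rotation": [0, 0, 0]},
    {"gripper": 0, "travel": [0, 0, 0], "rotation": [0, 0, 0]},
  ],
)

```text
t: 22.93
tcp_pos: [0.6541, 0.099, 0.1021]
tool_rot: [0.645, 0.764, -0.0, -0.0]
force: [-0.4, 0.2, 0.2]
finger_gap: 0.003
```

Request:
send_rows(
  motion=[
    {"gripper": 0, "travel": [0, 0, 1], "rotation": [0, 0, 0]},
    {"gripper": 0, "travel": [0, 0, 1], "rotation": [0, 0, 0]},
    {"gripper": 0, "travel": [0, 0, 0], "rotation": [0, 0, 0]},
  ],
)

```text
t: 23.18
tcp_pos: [0.6542, 0.099, 0.1002]
tool_rot: [0.645, 0.764, -0.0, -0.0]
force: [-0.7, -0.1, 0.2]
finger_gap: 0.005
```

Request:
send_rows(
  motion=[
    {"gripper": 0, "travel": [0, 0, 1], "rotation": [0, 0, 0]},
    {"gripper": 0, "travel": [0, 0, 1], "rotation": [0, 0, 0]},
    {"gripper": 0, "travel": [0, 0, 0], "rotation": [0, 0, 0]},
  ],
)

```text
t: 23.43
tcp_pos: [0.6542, 0.099, 0.0982]
tool_rot: [0.645, 0.764, -0.0, -0.0]
force: [-0.4, -0.2, -1.0]
finger_gap: -0.001
```

Request:
send_rows(
  motion=[
    {"gripper": 0, "travel": [0, 0, 1], "rotation": [0, 0, 0]},
    {"gripper": 0, "travel": [0, 0, 1], "rotation": [0, 0, 0]},
    {"gripper": 0, "travel": [0, 0, 0], "rotation": [0, 0, 0]},
  ],
)

```text
t: 23.68
tcp_pos: [0.6546, 0.099, 0.0966]
tool_rot: [0.645, 0.764, 0.0, 0.0]
force: [0.2, -0.5, 0.7]
finger_gap: 0.001
```

Request:
send_rows(
  motion=[
    {"gripper": 0, "travel": [0, 0, 1], "rotation": [0, 0, 0]},
    {"gripper": 0, "travel": [0, 0, 0.6], "rotation": [0, 0, 0]},
    {"gripper": 0, "travel": [0, 0, 0], "rotation": [0, 0, 0]},
  ],
)

```text
t: 23.93
tcp_pos: [0.6546, 0.099, 0.095]
tool_rot: [0.645, 0.764, 0.0, 0.0]
force: [0.7, -0.2, 1.3]
finger_gap: 0.001
```

Request:
send_rows(
  motion=[
    {"gripper": 0, "travel": [0, 0, 0.8], "rotation": [0, 0, 0]},
    {"gripper": 0, "travel": [0, 0, 0.8], "rotation": [0, 0, 0]},
    {"gripper": 0, "travel": [0, 0, 0], "rotation": [0, 0, 0]},
  ],
)

```text
t: 24.18
tcp_pos: [0.6547, 0.099, 0.0935]
tool_rot: [0.645, 0.764, 0.0, 0.0]
force: [0.2, 1.2, 3.7]
finger_gap: 0.003
```

Request:
send_rows(
  motion=[
    {"gripper": 0, "travel": [0, 0, 0.8], "rotation": [0, 0, 0]},
    {"gripper": 0, "travel": [0, 0, 0.8], "rotation": [0, 0, 0]},
    {"gripper": 0, "travel": [0, 0, 0], "rotation": [0, 0, 0]},
  ],
)

```text
t: 24.43
tcp_pos: [0.6555, 0.0991, 0.0926]
tool_rot: [0.645, 0.764, 0.001, 0.001]
force: [1.1, 0.2, 5.9]
finger_gap: 0.002
```

```bash
python3 -c "
from h import *
air();print(manip.sense()['ft_torque'].round(2))"
```

```text
t 24.43 tcp [655.5  99.1  92.6] eul [ 9.966e+01 -1.600e-01  1.000e-02] F [1.1 0.2 5.9] gap 0.1
rel face x,y, z-100: [101.3   7.   -7.4] Fair [ 1.1 -0.   5.9]
[ 0.04 -0.1  -0.06]
```

Request:
send_rows(
  motion=[
    {"gripper": 0, "travel": [0, -0.7, 0.8], "rotation": [0, 0, 0]},
    {"gripper": 0, "travel": [0, -0.5, 0.5], "rotation": [0, 0, 0]},
    {"gripper": 0, "travel": [0, 0, 0], "rotation": [0, 0, 0]},
  ],
)

```text
t: 24.68
tcp_pos: [0.6554, 0.099, 0.0924]
tool_rot: [0.645, 0.764, 0.002, 0.002]
force: [1.5, 0.1, 9.1]
finger_gap: -0.002
```

Request:
send_rows(
  motion=[
    {"gripper": 0, "travel": [0, 0, -10], "rotation": [0, 0, 0]},
    {"gripper": 0, "travel": [0, 10, -30], "rotation": [0, 0, 0]},
    {"gripper": 0, "travel": [0, 0, -40], "rotation": [0, 0, 0]},
    {"gripper": 0, "travel": [-30, 15, -17], "rotation": [0, 0, 0]},
    {"gripper": 0, "travel": [-30, 0, 0], "rotation": [0, 0, 0]},
    {"gripper": 0, "travel": [-31, 0, 0], "rotation": [0, 0, 0]},
    {"gripper": 0, "travel": [0, 0, 0], "rotation": [0, 0, 0]},
    {"gripper": 0, "travel": [0, 0, 0], "rotation": [0, 0, 0]},
  ],
)

```text
t: 25.35
tcp_pos: [0.6924, 0.0115, 0.1866]
tool_rot: [0.646, 0.763, -0.001, -0.001]
force: [0.5, 0.3, 0.6]
finger_gap: 0.001
```

```bash
python3 -c "
from h import *
air()
w=manip.snapshot('wrist');s=manip.snapshot('side')
def mask(im,x0,x1,y0,y1):
    h=cv2.cvtColor(im,cv2.COLOR_RGB2HSV);m=((h[...,0]<8)|(h[...,0]>172))&(h[...,1]>130)&(h[...,2]>50)
    v,u=np.nonzero(m[y0:y1,x0:x1]);u+=x0;v+=y0
    for a in np.unique(u)[[0,1,-3,-2,-1]]: print(a,v[u==a].min(),v[u==a].max(),end='; ')
    print()
mask(w,180,275,60,115);mask(s,278,300,176,200)
for a in (-.05,0,.05,.1,.2,.3):
    t=np.radians(-40)+a;up=2.5*np.array([-np.sin(t),np.cos(t)])
    r=[]
    for y in (-4,14):
      for k in(-1,1):
        P=F0+MA.T@np.array([.066+.058*np.cos(t)+k*up[0]/1e3,y/1e3,.016+.058*np.sin(t)+k*up[1]/1e3])
        r+=[np.round(proj(n,P),1).tolist() for n in('wrist','side')]
    print(a,*r)
a=cv2.imread('pics/t1.png')[:,:,::-1]; t=manip.snapshot('top')
d=np.abs(a.astype(int)-t).sum(2)
for n,(x0,x1,y0,y1) in dict(screw=(288,315,115,170),wrench=(225,277,122,150),seal=(338,362,154,177),collar=(316,336,143,163),mallet=(115,145,170,245)).items(): print(n,d[y0:y1,x0:x1].max(),(d[y0:y1,x0:x1]>90).sum())
"
```

```text
t 25.35 tcp [692.4  11.5 186.6] eul [9.949e+01 1.300e-01 2.000e-02] F [0.5 0.3 0.6] gap 0.1
rel face x,y, z-100: [123.  -85.6  86.6] Fair [0.5 0.2 0.6]
190 74 96; 191 74 97; 243 77 97; 244 77 97; 245 83 94; 
284 185 186; 285 185 187; 288 187 188; 289 187 188; 290 189 189; 
-0.05 [241.7, 102.3] [291.3, 190.3] [245.5, 102.1] [292.2, 189.3] [241.7, 81.4] [289.0, 187.5] [245.5, 80.9] [289.9, 186.5]
0 [244.0, 102.2] [291.8, 189.8] [247.6, 102.0] [292.7, 188.8] [243.9, 81.2] [289.5, 186.9] [247.5, 80.6] [290.3, 185.9]
0.05 [246.1, 102.1] [292.3, 189.2] [249.6, 101.9] [293.1, 188.2] [246.1, 80.9] [290.0, 186.4] [249.5, 80.3] [290.8, 185.3]
0.1 [248.1, 102.0] [292.8, 188.6] [251.4, 101.8] [293.5, 187.6] [248.1, 80.6] [290.4, 185.8] [251.4, 80.0] [291.2, 184.7]
0.2 [251.9, 101.8] [293.6, 187.4] [254.8, 101.6] [294.3, 186.3] [251.9, 79.9] [291.3, 184.6] [254.7, 79.3] [291.9, 183.5]
0.3 [255.2, 101.5] [294.4, 186.1] [257.6, 101.3] [294.9, 185.1] [255.2, 79.2] [292.0, 183.3] [257.6, 78.6] [292.5, 182.3]
screw 62 0
wrench 491 1281
seal 35 0
collar 35 0
mallet 39 0
```

```bash
python3 -c "
from station import manip
print(manip.sign_off())"
```

```text
the job is handed in; nothing more can be done
None
```

The duct is coupled to the airbox: it lies in the groove and saddle, the upper half is down and the red lever is pressed home. I handed the job in at about 25 s; it reported no verdict.

**What I did**
- I gripped the larger duct 90 mm behind its flange face and carried it over with the axis 16 mm above home.
- I felt the stub face at about 6 N, backed off 0.5 mm and lowered it. It seated at about 10–12 N, and I let go.
- I swung the upper half over with closed fingers and pressed it to 15.6 N, where it stopped moving.
- I pushed the lever down. The force peaked at about 12 N and dropped away as it snapped. A second press gave a firm stop at 9 N and moved the lever a little further, so it had not been fully home the first time.

**Last checks**
- **Lever:** its tip in the wrist and side pictures fits an angle of about 0, with an error of about 0.05 rad, which is close to the 0.06 limit.
- **Duct and clamp:** the last picture I viewed was taken before the second lever press. It showed the duct lying in the groove and saddle with the band over both flanges. The shut angle was judged from fingertip height and the firm stop, not measured.
- **Forces:** no end-of-call reading went above about 16 N. The gripper is empty and clear of everything, and the wrist force is near zero.
- **Bystanders:** screwdriver, seal, collar and mallet show no change from above. The wrench check failed because the arm covered it in that picture. It looks unmoved in the last side picture, and I never went near it.

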